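# Lever a battery pack home in a tap light

### The job

Take the blue battery pack from the dark high chair tray and lower it upright into the open bay of the tap light, between its two red levers, which must still be leaning outward. Then swing both levers inward until each one comes up hard and the pack is clamped fully home; push firmly, so that both levers stay tight on the pack when you let go, but do not force them. Leave the crockery, forks, teether and jar where they are.

Things in the scene. Friction and masses are not known exactly. Their poses are not given: they have to be found in the camera images.
- pack: Loose blue battery pack, 0.18 to 0.29 kg, upright on the tray (surface 12 mm above the bench, rim 22 mm). Origin: centre of its underside; z up, y its long axis. Foot 27 (x) by 80 (y) mm, 6 mm tall, a lead-in. Body 30 by 84 mm, from 6 to 34 mm up. At each y end a flat shoulder, 34 mm up, takes a lever's nose. Fits the bay either way round.
- pack_grip (a point): Middle of the pack's grip block, 47 mm above the underside. The block is 30 (x) by 50 (y) mm, from 34 to 60 mm up, flush with the body's long sides. Grip it across x.
- light: Tap light lying lens down, fixed to the bench: round housing 176 mm across, 28 mm high, toggle switch at its -x side (not used). Origin: centre of its underside; z up; y runs along the bay to lever_left. Lever hinges: parallel to x, at y = +61 and -61 mm, 60 mm above the bench.
- bay (a point): Centre of the mouth of the light's bay, 59 mm above the bench. Inside 34 (x) by 88 (y) mm, walls 4 mm. Its hard floor is 30 to 38 mm above the bench, different each time and not told. Two sprung pins stand 3 mm above that floor and hold the pack up; pressing both flat takes 6.5 N in all and they push it up again if nothing holds it.
- lever_left: Red ejector lever at the light's +y end. Origin on its hinge; frame parallel to the light's when it leans 50 degrees outward (outer stop); inward is a positive turn about the light's x. Starts 0 to 7 degrees in from that stop. With the pack in, it comes up hard 28 to 52 degrees in from it, depending on the hidden floor: feel for it. Stiff hinge, stays where left.
- lever_right: The same lever mirrored, at the light's -y end; inward is a negative turn about the light's x. Pressing one lever home can slacken the other a little; it then wants a second push.
- left_bar (a point): Middle of lever_left's round cross bar: 10 mm thick, parallel to x, 60 mm from the hinge, between two arms 46 mm apart and 6 mm thick, so fingers reach down on both sides of it. Moving the lever takes 5 N here (hinge friction 0.30 N m). At the hard stop, 11 to 13 N square to the lever is right; some 20 N cracks the pack.
- right_bar (a point): The same point of lever_right.
- left_nose (a point): Axis of the round edge (radius 3 mm) of lever_left's nose, 26 mm from the hinge, 65 degrees above level at the outer stop. It swings down on the pack's shoulder, with 2.5 times the push at the bar beyond the 5 N of friction. More than 40 N here cracks the pack. Left tight, friction keeps it pressing with up to 12 N.
- right_nose (a point): The same point of lever_right.
- plate: Bystander, loose on the dark tray: yellow plastic plate, 170 mm across. Origin: underside.
- cup: Bystander, loose on the dark tray: stainless steel cup, 70 mm across, 75 mm tall. Origin: underside.
- teether: Bystander, loose on the dark tray: green silicone teething ring, 72 mm across. Origin: underside.
- fork_a: Bystander, loose on the dark tray, near edge: bamboo fork, 156 mm long. Origin: underside.
- fork_b: Bystander, loose on the dark tray, near edge: second bamboo fork, like the first. Origin: underside.
- bowl: Bystander, loose on the bench: blue ceramic bowl, 110 mm across. Origin: underside.
- jar: Bystander, loose on the bench: glass jar with a white lid, 60 mm across, 90 mm tall. Origin: underside.
Mind the look-alikes: they are no part of the job. Of the things shaped like the pack, the blue one is meant. What is shaped like the light but turquoise is not meant.

How it is judged:
On the way:
1. the pack stands in the bay, let go, with both levers still leaning outward (x of pack in the frame of light between -0.004 and 0.004 m and y of pack in the frame of light between -0.004 and 0.004 m and z of pack in the frame of light below 0.046 m and contact force between the fingers and pack below 0.1 N and angle between the z axis of each of lever_left, lever_right and the z axis of light, either way round below 0.3 rad), for 0.2 s.
At the end, for the whole second after the job is handed in: The pack rests in the bay, within 4 mm of its centre, level within 0.03 rad, its underside at most 39.5 mm above the bench, and each lever nose still presses on it with over 4.5 N (the pins alone give less than 3.5 N, so only a pack on the hard floor can show this) (x of pack in the frame of light between -0.004 and 0.004 m and y of pack in the frame of light between -0.004 and 0.004 m and z of pack in the frame of light below 0.0395 m and angle between the z axis of pack and the z axis of light, either way round below 0.03 rad and contact force between each of lever_left, lever_right and pack above 4.5 N and linear speed of pack below 0.01 m/s); the robot touches nothing.
It fails at once if a lever nose presses on the pack with more than 40 N (contact force between any of lever_left, lever_right and pack above 40 N).
It fails at once if a bystander is moved more than 25 mm (distance of any of plate, cup, teether, fork_a, fork_b, bowl, jar from where it was at the start of the episode above 0.025 m).
It also fails if it takes over 72 s, if anything falls off the work surface, if the arm or the gripper's body presses on something with over 40 N, if the wrist force passes 120 N, or if a joint passes its speed limit or range.

### The arm

A 6-joint arm with a two-finger parallel gripper is mounted at the origin on the work surface. World frame = base frame: x ahead of the robot, y to its left, z up, the work surface at z = 0. Lengths are in m, angles in rad, forces in N, time in s.
With the tool pointing down it reaches from about 0.375 to 0.9 m from the base axis. Payload 3.1 kg.
Tool frame: the origin (TCP) lies at the very end of the fingers, on their centre line; the grasp point (between the pads) lies 19 mm behind it; x points along the fingers, y is the direction in which the jaws open and shut, and the axes are right-handed (so a half turn about x gives the same grasp; the last joint's range is limited). The gripper opens to 85 mm and grips with 20 to 120 N. Pads are 22 mm wide; open, the fingers measure 114 mm over their backs; the gripper's body (76 mm by 85 mm) begins 54 mm behind the grasp point. The pads swing forward as they close: fully open they stand 13 mm farther back than shut.
Start: joints at [-1.333, 0.527, 1.433, -0, 1.181, -0.178], TCP at [0.252, -0.572, 0.231] pointing down, gripper open.
Joint ranges: [-3.08, 3.08], [-0.75, 2.2], [0.22, 2.44], [-1.43, 4.57], [0, 2.65], [-2.85, 2.85]. Speed limits (rad/s): [2.79, 2.79, 3.14, 3.14, 3.14, 3.14].

### API

Orientations are given as a unit quaternion [x, y, z, w].
In Python, from station import manip gives the robot as it stands.
- The arm moves only by the shell command python3 -m jog 'ROWS' [FORCE]. ROWS is a JSON object of lists of equal length, an entry for each row: "linear": the shift along the tool's x, y, z in cm, a list of three; "twist": the turn about the tool's x in rad; "claw": the opening, from -1 (shut) to 1 (fully open). A call has 1 to 20 rows; each row is the pose to reach, as a shift and turn from the pose commanded when the call began, along the tool's axes at that moment; what a row does not reach only later rows make up. A row lasts 1/12 s, in which the tool goes at most 41.7 mm and 7.16 degrees, less where a joint would pass 70% of its speed; a pose out of reach is approached as far as the arm can. A call with a gripper value outside its range is refused whole. The fingers move at their own pace and stop on an object; FORCE is the grip in N (left out, the last holds). Time passes only in rows, so rows that repeat a pose let the fingers close. It gives the time, the measured TCP pose, the force and the opening at its end, in the units of the state.
- manip.sense(): the state, without advancing time (a new reading comes with each control period).
- manip.snapshot(name): name is "scene" or "top" or "wrist"; returns a dict with "pixels" (420x560x3 uint8, red, green, blue), "camera_matrix" (3x3 intrinsics, pixels), "R" (3x3) and "t" (3): a world point X has camera coordinates R X + t. Camera axes: x right, y down, z forward; pixel columns grow to the right and rows downward; lengths in m; the calibration is good to about 2 mm. A picture is of the moment at which its call begins. There is no depth.
- manip.sign_off(): hands the job in, once; it reports no verdict.
The state is a dict: "t": time; "q": joint angles; "qd": joint speeds; "tau": joint torques, N m; "tcp_pos": TCP position; "tool_rot": TCP orientation; "force": force on the tool from outside, world axes, zero at the start; "ft_torque": the same for the moment, N m; "finger_gap": opening from 0.0 (shut) to 1.0 (fully open).
Only numpy, scipy, OpenCV 4.12 (cv2) and the standard library are available. Lean on these libraries where they do the work, as an engineer would, in place of code of your own. Each camera call takes 0.05 s, during which the arm holds its last target.

## Working session

There is one attempt and no reset: what is moved stays moved. The work goes in short steps, Python scripts to look and compute and a shell command to move; the robot and the scene stay as the last step left them, time stands still between calls to the robot, and variables do not carry over. Pictures are saved under pics/ and viewed, and the job is handed in when it is done.

```bash
ls; mkdir -p pics; python3 - <<'E'
from station import manip
import cv2,json
s=manip.sense(); print(s)
import pickle
d={}
for n in ["scene","top","wrist"]:
    p=manip.snapshot(n); d[n]=p
    cv2.imwrite(f"pics/{n}0.png",p["pixels"][:,:,::-1]); print(n,p["camera_matrix"],p["R"],p["t"])
pickle.dump(d,open("s0.pkl","wb"))
E
```

```text
pics
{'t': 0.0, 'q': array([-1.33351684e+00,  5.28464563e-01,  1.43392640e+00, -4.70074198e-06,
        1.18137368e+00, -1.78509664e-01]), 'qd': array([ 0.0015466 , -0.00024047,  0.00141606,  0.00052938,  0.00016081,
        0.00033378]), 'tau': array([ 3.35192526e-04, -4.42343867e+01, -1.78023523e+01, -2.32829025e-04,
        8.56814731e-03, -7.31183945e-06]), 'tcp_pos': array([ 0.25229282, -0.57102689,  0.23032693]), 'tool_rot': array([-0.69185647, -0.1467151 ,  0.69190467, -0.14518003]), 'force': array([ 0.40893074, -0.35479009,  0.57398528]), 'ft_torque': array([ 0.06392182,  0.0276819 , -0.04477092]), 'finger_gap': 1.0000081286262803}
scene [[455.21221357   0.         282.54307045]
 [  0.         455.21221357 213.79355204]
 [  0.           0.           1.        ]] [[-0.60083429  0.79922384 -0.01547307]
 [ 0.63664156  0.46672454 -0.61388576]
 [-0.48341047 -0.37869441 -0.78924322]] [ 0.3018238  -0.25556569  1.550241  ]
top [[460.14737006   0.         285.57925278]
 [  0.         460.14737006 215.16145599]
 [  0.           0.           1.        ]] [[ 0.02889976 -0.99958013  0.00209162]
 [-0.98001478 -0.02874597 -0.19683673]
 [ 0.19681421  0.00363871 -0.98043405]] [-0.03288734  0.5172034   1.31960959]
wrist [[329.88601831   0.         281.07223161]
 [  0.         329.88601831 217.35923622]
 [  0.           0.           1.        ]] [[ 4.03144970e-01 -9.15135900e-01 -6.46989203e-04]
 [-8.81981527e-01 -3.88727850e-01  2.66456835e-01]
 [-2.44095718e-01 -1.06850100e-01 -9.63846635e-01]] [-0.6244095  -0.03325141  0.37778996]
```

View pics/scene0.png

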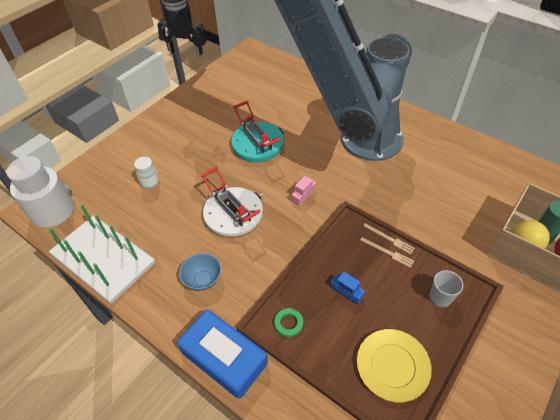

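View pics/top0.png

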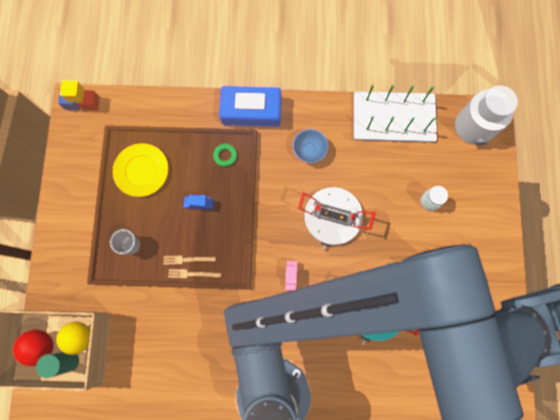

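View pics/wrist0.png

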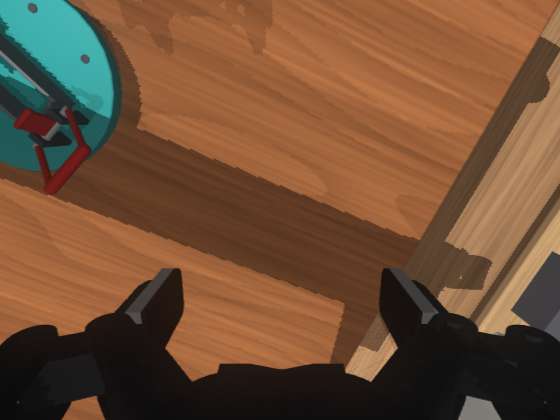

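The scene and top views show the blue pack on the tray at top (198,202) and scene (348,288). The white light is at top (333,216) and scene (232,211). The turquoise light and the pink pack-shaped block are the look-alikes.

```bash
cat > h.py <<'E'
import numpy as np,cv2
def ray(p,uv):
    d=np.linalg.inv(p["camera_matrix"])@np.array([uv[0],uv[1],1.]); R=p["R"]
    return -R.T@p["t"], R.T@d
def plane(p,uv,z):
    o,d=ray(p,uv); return o+d*(z-o[2])/d[2]
def proj(p,X):
    c=p["R"]@np.asarray(X)+p["t"]; c=p["camera_matrix"]@c; return c[:2]/c[2]
def tri(ps,uvs):
    A=np.zeros((3,3));b=np.zeros(3);os=[]
    for p,uv in zip(ps,uvs):
        o,d=ray(p,uv); d/=np.linalg.norm(d); M=np.eye(3)-np.outer(d,d); A+=M;b+=M@o; os.append((o,d))
    X=np.linalg.solve(A,b); return X,[np.linalg.norm((np.eye(3)-np.outer(d,d))@(X-o)) for o,d in os]
def blobs(m,amin=20):
    n,l,s,c=cv2.connectedComponentsWithStats(m.astype(np.uint8)*255)
    return [(c[i],s[i],l==i) for i in range(1,n) if s[i][4]>=amin]
def hsv(p): return cv2.cvtColor(p["pixels"],cv2.COLOR_RGB2HSV)
E
python3 - <<'E'
import pickle; from h import *
d=pickle.load(open("s0.pkl","rb"))
for n in ["top","scene"]:
    p=d[n];H=hsv(p);h,s,v=cv2.split(H)
    print(n,"blue"); 
    for c,st,m in blobs((h>105)&(h<125)&(s>140)&(v>60)): print(c.round(1),st,[plane(p,c,.05).round(3)],cv2.minAreaRect(cv2.findContours(m.astype(np.uint8),0,1)[0][0]))
    print("red")
    for c,st,m in blobs(((h<6)|(h>174))&(s>150)&(v>70)): print(c.round(1),st,plane(p,c,.08).round(3))
    print("white")
    for c,st,m in blobs((s<50)&(v>170),300): print(c.round(1),st,plane(p,c,.028).round(3))
    im=p["pixels"][:,:,::-1]
    u,w=((333,216),(198,202)) if n=="top" else ((232,211),(348,288))
    a=[cv2.resize(im[y-50:y+50,x-50:x+50],(400,400),interpolation=cv2.INTER_CUBIC) for x,y in (u,w)]
    cv2.imwrite(f"pics/crop_{n}.png",np.hstack(a))
E
```

```text
top blue
[250.3 104.4] [ 220   87   60   33 1254] [array([0.869, 0.103, 0.05 ])] ((249.77297973632812, 103.17425537109375), (59.14385223388672, 31.182416915893555), 1.5911402702331543)
[195.3 200.9] [185 196  22  11 212] [array([0.554, 0.254, 0.05 ])] ((195.5, 201.0), (10.0, 21.0), 90.0)
red
[88.  98.1] [83 92 10 13 83] [0.861 0.599 0.08 ]
[301.4 200. ] [299 193   7  16  41] [ 0.559 -0.063  0.08 ]
[317.9 207. ] [316 205   5   5  22] [ 0.539 -0.112  0.08 ]
[369.5 221.4] [359 212  16  17  68] [ 0.501 -0.263  0.08 ]
[ 31.6 346.7] [  13  330   40   36 1055] [0.122 0.671 0.08 ]
white
[488.3 108.6] [ 455   86   62   47 1740] [ 0.887 -0.653  0.028]
[249.5 100.6] [235  93  30  16 472] [0.892 0.108 0.028]
[394.2 116.2] [ 354   92   83   50 3720] [ 0.853 -0.353  0.028]
[337.9 199.1] [313 187  49  26 758] [ 0.577 -0.176  0.028]
[434.2 196.9] [421 186  27  22 432] [ 0.593 -0.47   0.028]
[329.3 230.1] [305 213  54  32 990] [ 0.48  -0.151  0.028]
scene blue
[347.7 286.7] [331 272  34  32 596] [array([0.557, 0.248, 0.05 ])] ((348.1170959472656, 286.0463562011719), (34.71869659423828, 19.90275192260
[... 355 characters left out ...]
52] [ 0.279 -0.212  0.08 ]
[213.  177.9] [201 167  25  26 134] [ 0.5   -0.256  0.08 ]
[241.3 210.1] [237 206   9  10  52] [ 0.544 -0.111  0.08 ]
[249.5 215.6] [238 210  22  11  71] [ 0.545 -0.08   0.08 ]
[557.3 247.2] [555 238   5  18  70] [0.154 0.627 0.08 ]
white
[495.   10.2] [ 416    0  144   30 1900] [-1.003  0.037  0.028]
[142.9  81.7] [ 117   51   53   61 1536] [ 0.261 -0.842  0.028]
[ 37.  176.1] [   6  133   60   94 2629] [ 0.791 -0.747  0.028]
[146.2 170.6] [134 157  24  30 411] [ 0.571 -0.486  0.028]
[232.2 212.7] [ 203  187   60   49 1459] [ 0.538 -0.156  0.028]
[102.8 260.7] [  49  221  106   82 3829] [ 0.871 -0.331  0.028]
[220.5 346. ] [199 327  43  39 838] [0.859 0.085 0.028]
```

View pics/crop_top.png

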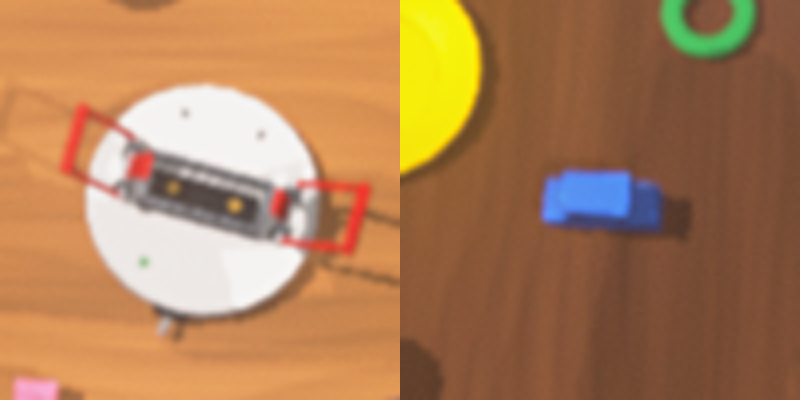

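View pics/crop_scene.png

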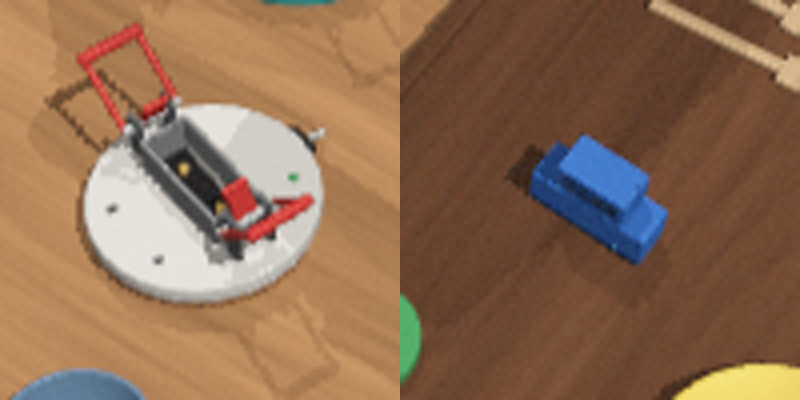

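```bash
cat >> h.py <<'E'
from scipy.spatial.transform import Rotation as Ro
def toolR(s): return Ro.from_quat(s["tool_rot"]).as_matrix()
def rows(s,target,ang=None):
    "shift in cm along tool axes to reach world target TCP; twist to get tool y along world angle ang(mod pi)"
    R=toolR(s); d=R.T@(np.array(target)-s["tcp_pos"])*100
    out=[d.round(2)]
    if ang is not None:
        y=R[:,1]; a=np.arctan2(y[1],y[0]); e=(ang-a+np.pi/2)%np.pi-np.pi/2
        out.append(round(-e,3))  # tool x down
    return out
E
python3 - <<'E'
import pickle; from h import *
from station import manip
s=manip.sense(); R=toolR(s); print(R.round(3))
d=pickle.load(open("s0.pkl","rb"));p=d["wrist"]
C=-p["R"].T@p["t"]; print("cam in tool",R.T@(C-s["tcp_pos"]),(p["R"]@R).round(3))
# housing outline / bay from top: white blob hull
t=d["top"];h,sv,v=cv2.split(hsv(t))
for n in ["top","scene"]:
    q=d[n]; print(n,proj(q,(.535,-.165,.028)),proj(q,(.555,.25,.07)))
# red bars via two views (crop coords/4 + offset)
o=np.array
T=lambda u,v:(333-50+u/4-.4,216-50+v/4-.4)
S=lambda u,v:(232-50+u/4-.4,211-50+v/4-.4)
print("leftbar",tri([t,d["scene"]],[T(75,140),S(275,220)]))
print("rightbar",tri([t,d["scene"]],[T(358,219),S(111,44)]))
E
```

```text
[[-0.     0.404 -0.915]
 [ 0.002 -0.915 -0.404]
 [-1.    -0.002 -0.   ]]
cam in tool [-1.42012698e-01  2.44515794e-05 -6.79879684e-02] [[-0.001  1.     0.001]
 [-0.267 -0.001  0.964]
 [ 0.964  0.001  0.267]]
top [334.18915716 212.56800346] [195.45226163 199.04594077]
scene [230.6217159  210.66284281] [349.7309228  282.74908737]
leftbar (array([ 0.55388998, -0.06456133,  0.1005016 ]), [np.float64(0.0027096131090080695), np.float64(0.0027096131090080943)])
rightbar (array([ 0.50040847, -0.26655512,  0.10066333]), [np.float64(0.0003898831648984173), np.float64(0.0003898831648984276)])
```

```bash
python3 - <<'E'
from h import *; from station import manip
s=manip.sense(); print(rows(s,(.527,-.166,.28),np.radians(-14.8)))
E
```

```text
[array([ -4.89, -25.98, -41.49]), np.float64(-0.897)]
```

```bash
python3 -m jog '{"linear":[[-4.9,-26,-41.5],[-4.9,-26,-41.5],[-4.9,-26,-41.5],[-4.9,-26,-41.5],[-4.9,-26,-41.5],[-4.9,-26,-41.5],[-4.9,-26,-41.5],[-4.9,-26,-41.5],[-4.9,-26,-41.5],[-4.9,-26,-41.5],[-4.9,-26,-41.5],[-4.9,-26,-41.5],[-4.9,-26,-41.5],[-4.9,-26,-41.5],[-4.9,-26,-41.5],[-4.9,-26,-41.5]],"twist":[-0.9,-0.9,-0.9,-0.9,-0.9,-0.9,-0.9,-0.9,-0.9,-0.9,-0.9,-0.9,-0.9,-0.9,-0.9,-0.9],"claw":[1,1,1,1,1,1,1,1,1,1,1,1,1,1,1,1]}'
python3 - <<'E'
from h import *; from station import manip; import pickle
p=manip.snapshot("wrist"); s=manip.sense(); pickle.dump((p,s),open("w1.pkl","wb")); cv2.imwrite("pics/w1.png",p["pixels"][:,:,::-1]); print(s["tcp_pos"],s["qd"].max(),s["q"],toolR(s).round(3))
E
```

```text
t: 1.48
tcp_pos: [0.5263, -0.1672, 0.2799]
tool_rot: [-0.56, -0.432, 0.56, -0.432]
force: [-0.2, -0.4, -0.5]
finger_gap: 1.002
[ 0.52624762 -0.16743837  0.27997804] 0.003781218768397216 [-5.10219213e-01  3.74169626e-01  1.55683378e+00 -3.96769693e-04
  1.21148047e+00 -2.53055835e-01] [[-0.001  0.967 -0.254]
 [ 0.    -0.254 -0.967]
 [-1.    -0.001  0.   ]]
```

View pics/w1.png

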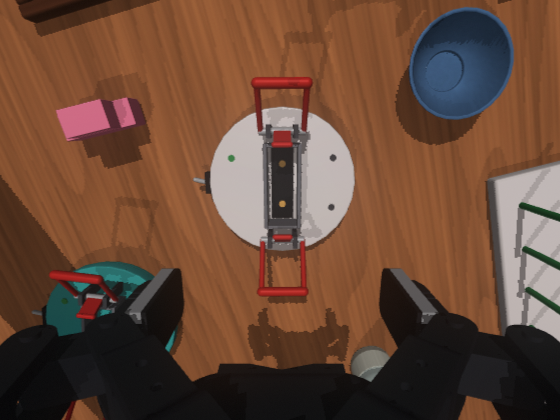

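The wrist view shows the white light centred near (282,180), with its left bar at (282,83), right bar at (283,292) and pins at (282,163) and (282,204). I'll now measure these more finely.

```bash
python3 - <<'E'
from h import *; import pickle
p,s=pickle.load(open("w1.pkl","rb")); h,sa,v=cv2.split(hsv(p))
# housing
m=(sa<60)&(v>140); m[:, :200]=0;m[:,365:]=0;m[:100]=0;m[255:]=0
ys,xs=np.nonzero(m); hull=cv2.convexHull(np.stack([xs,ys],1).astype(np.int32))[:,0]
# dense boundary extreme per column/row
P=np.array([plane(p,q,.028)[:2] for q in hull])
def circ(P):
    A=np.c_[2*P,np.ones(len(P))]; x=np.linalg.lstsq(A,(P**2).sum(1),rcond=None)[0]; return x[:2],np.sqrt(x[2]+x[:2]@x[:2])
for _ in range(5):
    c,r=circ(P); e=np.abs(np.linalg.norm(P-c,axis=1)-r); P=P[e<max(.0015,1.5*e.std())] if len(P)>15 else P
print("housing",c,r,len(P))
red=((h<8)|(h>172))&(sa>120)&(v>60); red[:, :230]=0;red[:,340:]=0
for c_,st,mm in blobs(red,20): print(c_.round(1),st)
gold=(h>12)&(h<28)&(sa>110)&(v>120); gold[:,:272]=0;gold[:,292:]=0;gold[:150]=0;gold[220:]=0
for c_,st,mm in blobs(gold,5): print("gold",c_.round(1),st,plane(p,c_,.037).round(4))
im=p["pixels"][60:310,220:350,::-1]; cv2.imwrite("pics/w1c.png",cv2.resize(np.hstack([im[:130],im[120:250]]),(780,390),interpolation=cv2.INTER_CUBIC))
E
```

```text
housing [ 0.52796544 -0.16569783] 0.08683354646294325 42
[281.5  92.1] [ 251   77   62   54 1152]
[281.6 139.3] [271 131  22  17 316]
[281.8 237.3] [272 234  21   8 138]
[282.1 277.1] [257 241  52  56 966]
gold [281.9 203.5] [279 201   7   6  35] [ 0.5219 -0.1888  0.037 ]
```

View pics/w1c.png

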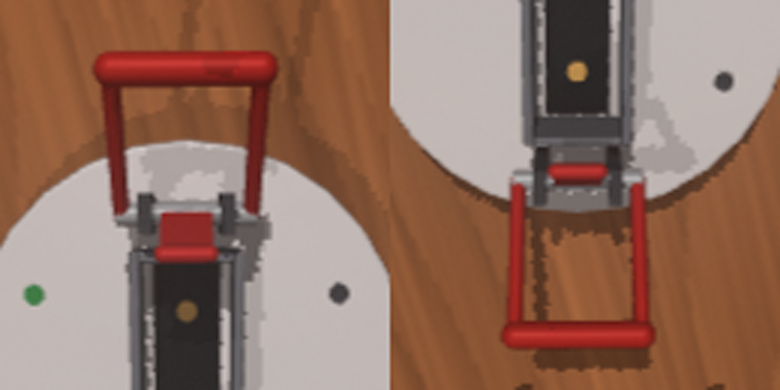

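```bash
python3 - <<'E'
from h import *; import pickle
p,s=pickle.load(open("w1.pkl","rb"))
L=plane(p,(281.8,82.3),.100);R=plane(p,(282.5,291.3),.100)
g1=plane(p,(281.7,163.3),.037);g2=plane(p,(281.9,203.5),.037)
m=(L+R)/2;d=L-R;print(L,R,m,np.linalg.norm(d),np.degrees(np.arctan2(d[1],d[0])))
d=g1-g2;print(g1,g2,(g1+g2)/2,np.linalg.norm(d),np.degrees(np.arctan2(d[1],d[0])))
# lever tilt from bar distance
c=np.array([.528,-.1657]);u=np.array([np.sin(np.radians(15)),np.cos(np.radians(15))])
for B in(L,R):
  print((B[:2]-c)@u,(B[:2]-c)@[u[1],-u[0]])
# green dot vs black dots for symmetry
E
```

```text
[ 0.55418145 -0.06518239  0.1       ] [ 0.50149544 -0.26889858  0.1       ] [ 0.52783844 -0.16704048  0.1       ] 0.2104188699985844 75.49962592469393
[ 0.53380817 -0.14254664  0.037     ] [ 0.52190623 -0.18882187  0.037     ] [ 0.5278572  -0.16568426  0.037     ] 0.047781297247795056 75.57621556933726
0.10386881530705455 -0.0007265374781878381
-0.10654205456968295 0.0011083165203098903
```

```bash
python3 - <<'E'
from h import *; from station import manip
s=manip.sense(); print(rows(s,(.555,.25,.24),0.))
E
```

```text
[array([  4.  ,  -7.83, -41.1 ]), np.float64(-0.257)]
```

```bash
python3 -m jog '{"linear":[[4,-7.8,-41],[4,-7.8,-41],[4,-7.8,-41],[4,-7.8,-41],[4,-7.8,-41],[4,-7.8,-41],[4,-7.8,-41],[4,-7.8,-41],[4,-7.8,-41],[4,-7.8,-41],[4,-7.8,-41],[4,-7.8,-41],[4,-7.8,-41],[4,-7.8,-41]],"twist":[-0.26,-0.26,-0.26,-0.26,-0.26,-0.26,-0.26,-0.26,-0.26,-0.26,-0.26,-0.26,-0.26,-0.26],"claw":[1,1,1,1,1,1,1,1,1,1,1,1,1,1]}'
python3 - <<'E'
from h import *; from station import manip; import pickle
p=manip.snapshot("wrist"); s=manip.sense(); pickle.dump((p,s),open("w2.pkl","wb")); cv2.imwrite("pics/w2.png",p["pixels"][:,:,::-1]); print(s["tcp_pos"],s["qd"].max(),s["q"])
h,sa,v=cv2.split(hsv(p))
for c,st,m in blobs((h>100)&(h<125)&(sa>110)&(v>40),200): print(c,st)
x,y=map(int,proj(p,(.555,.25,.05))); print(x,y)
cv2.imwrite("pics/w2c.png",cv2.resize(p["pixels"][max(0,y-75):y+75,x-75:x+75,::-1],(600,600),interpolation=cv2.INTER_CUBIC)); print(max(0,y-75),x-75)
E
```

```text
t: 2.7
tcp_pos: [0.5553, 0.248, 0.2403]
tool_rot: [0.499, 0.501, -0.5, 0.501]
force: [-0.4, -0.5, -0.4]
finger_gap: 1.002
[0.55538012 0.24799893 0.24044196] 0.003594467756933383 [ 2.36650492e-01  4.94904261e-01  1.46606294e+00 -4.40063555e-04
  1.18092614e+00  2.34699424e-01]
[278.39400081 195.0304013 ] [ 263  155   32   81 2467]
[523.07434888 282.45442156] [ 481  233   79  104 6604]
280 192
117 205
```

View pics/w2.png

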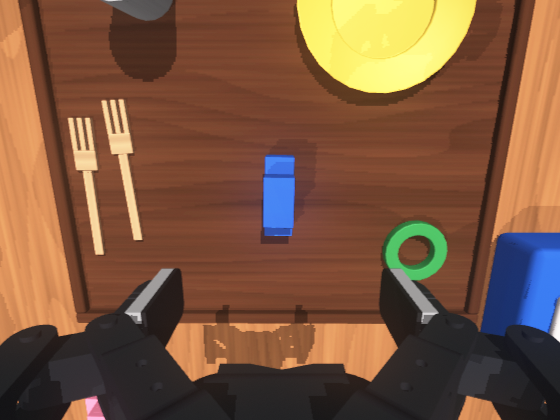

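View pics/w2c.png

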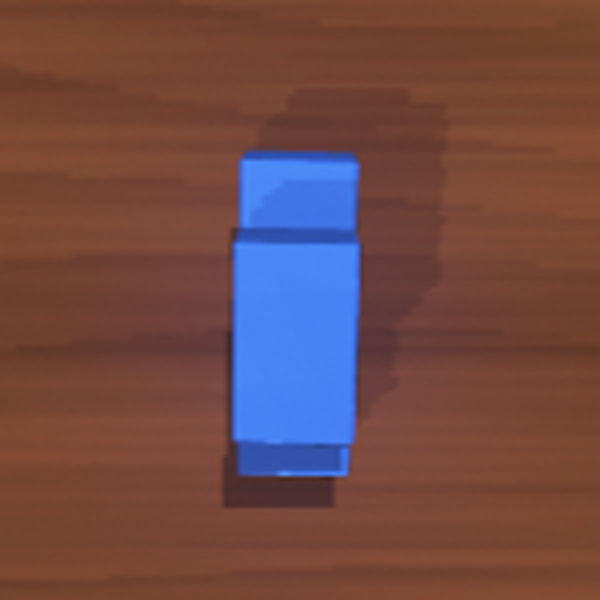

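The wrist view shows the pack at about (279,196), with its long axis nearly vertical in the image and free space either side. Next come the top-face corners (z = 72 mm).

```bash
python3 - <<'E'
from h import *; import pickle; from station import manip
p,s=pickle.load(open("w2.pkl","rb"))
P=[plane(p,(205+u/4-.4,117+v/4-.4),.072) for u,v in((234,242),(360,242),(353,443),(233,442))]
P=np.array(P);c=P.mean(0);print(P.round(4),c)
for a,b in((0,1),(3,2),(0,3),(1,2)):
  d=P[b]-P[a];print(np.linalg.norm(d),np.degrees(np.arctan2(d[1],d[0])))
# body ends at shoulder height z=.046
e1=plane(p,(205+299/4-.4,117+157/4-.4),.046);e2=plane(p,(205+293/4-.4,117+475/4-.4),.046);print(e1,e2,(e1+e2)/2)
s=manip.sense()
print(rows(s,(c[0],c[1],.042)),s["tcp_pos"],toolR(s).round(3))
E
```

```text
[[0.5387 0.2687 0.072 ]
 [0.5685 0.2688 0.072 ]
 [0.5674 0.2191 0.072 ]
 [0.5378 0.2193 0.072 ]] [0.55309654 0.24397213 0.072     ]
0.02975092784758803 0.10438027068343786
0.029541934460127827 -0.38459631300663755
0.049433115978880435 -91.02728487925656
0.049689753981513304 -91.26372140657362
[0.5538995  0.28628887 0.046     ] [0.55230829 0.2019833  0.046     ] [0.5531039  0.24413609 0.046     ]
[array([19.84, -0.23,  0.39])] [0.55538012 0.24799893 0.24044196] [[-0.     1.     0.002]
 [-0.     0.002 -1.   ]
 [-1.    -0.     0.   ]]
```

```bash
python3 -m jog '{"linear":[[0,-0.2,0.4],[10,-0.2,0.4],[19.8,-0.2,0.4],[19.8,-0.2,0.4],[19.8,-0.2,0.4],[19.8,-0.2,0.4],[19.8,-0.2,0.4],[19.8,-0.2,0.4],[19.8,-0.2,0.4],[19.8,-0.2,0.4],[19.8,-0.2,0.4],[19.8,-0.2,0.4],[19.8,-0.2,0.4],[19.8,-0.2,0.4],[19.8,-0.2,0.4]],"twist":[0.015,0.015,0.015,0.015,0.015,0.015,0.015,0.015,0.015,0.015,0.015,0.015,0.015,0.015,0.015],"claw":[1,1,1,1,1,1,1,0.2,-0.5,-0.5,-0.5,-0.5,-0.5,-0.5,-0.5]}' 35
python3 - <<'E'
from h import *; from station import manip
s=manip.sense();print(s["tcp_pos"],s["finger_gap"],s["force"])
p=manip.snapshot("wrist");cv2.imwrite("pics/w3.png",p["pixels"][:,:,::-1])
E
```

```text
t: 4.0
tcp_pos: [0.5542, 0.2465, 0.0448]
tool_rot: [0.503, 0.497, -0.501, 0.498]
force: [-1.1, -0.5, 6.6]
finger_gap: 0.344
[0.55421185 0.24650791 0.04477202] 0.34414354478182874 [-1.14376613 -0.47584743  6.59591215]
```

View pics/w3.png

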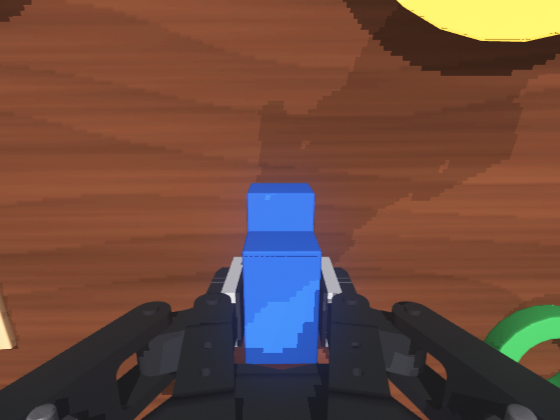

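Pack held: opening reads 0.344, about 29 mm. TCP y is 2.5 mm off the target, so I'll lift and measure the pack's position in the hand.

```bash
python3 -m jog '{"linear":[[-1,0,0],[-4,0,0],[-8,0,0],[-12,0,0],[-16,0,0],[-16,0,0],[-16,0,0],[-16,0,0],[-16,0,0]],"twist":[0,0,0,0,0,0,0,0,0],"claw":[-0.5,-0.5,-0.5,-0.5,-0.5,-0.5,-0.5,-0.5,-0.5]}' 35
python3 - <<'E'
from h import *; from station import manip; import pickle
s=manip.sense();print(s["tcp_pos"],s["finger_gap"],s["force"],toolR(s).round(3))
p=manip.snapshot("wrist");cv2.imwrite("pics/w4.png",p["pixels"][:,:,::-1]);pickle.dump((p,s),open("w4.pkl","wb"))
cv2.imwrite("pics/w4c.png",cv2.resize(p["pixels"][170:380,190:370,::-1],(514,600),interpolation=cv2.INTER_CUBIC))
E
```

```text
t: 4.8
tcp_pos: [0.5513, 0.2458, 0.2006]
tool_rot: [-0.501, -0.498, 0.504, -0.497]
force: [-0.7, 0.6, -2.5]
finger_gap: 0.345
[0.55131432 0.24578917 0.20061979] 0.3447800052924289 [-0.71128149  0.62459119 -2.46506257] [[-0.004  1.    -0.01 ]
 [-0.001 -0.01  -1.   ]
 [-1.    -0.004  0.001]]
```

View pics/w4c.png

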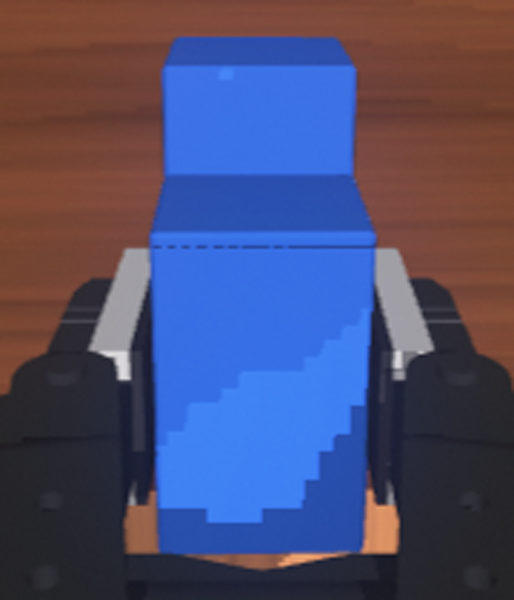

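```bash
python3 - <<'E'
from h import *; import pickle
p,s=pickle.load(open("w4.pkl","rb"));k=600/210
c=lambda u,v:(190+(u+.5)/k-.5,170+(v+.5)/k-.5)
R=toolR(s);T=s["tcp_pos"];zu=T[2]-.0328
f=lambda uv,z:(R.T@(plane(p,c(*uv),zu+z)-T))*1000
print("shoulder far edge (expect z=-42+off)",f((163,66),.034),f((355,66),.034))
print("block edge", f((151,239),.060),f((376,239),.060))
print("block foot", f((163,175),.034),f((355,175),.034))
print("back edge", f((159,553),.060),f((363,553),.060))
E
```

```text
shoulder far edge (expect z=-42+off) [ -1.18244728 -14.28190077 -39.4464363 ] [ -1.30361114  14.89721608 -39.4486497 ]
block edge [-27.16613189 -13.73311897 -21.64825356] [-27.28803656  15.61710364 -21.67912764]
block foot [ -1.16194875 -14.78370864 -22.04325196] [ -1.28707811  15.34576439 -22.06371206]
back edge [-27.11309328 -14.14259081  26.8696578 ] [-27.23537808  15.28369342  26.77802118]
```

Pack sits +2.6 mm along tool z from the TCP, square to the jaws, underside about 33 mm below the TCP. I'll carry it over the light.

```bash
python3 - <<'E'
from h import *; from station import manip
s=manip.sense(); print(rows(s,(.528,-.163,.19),np.radians(-14.5)))
E
```

```text
[array([ 1.08, -1.93, 40.9 ]), np.float64(0.243)]
```

```bash
python3 -m jog '{"linear":[[0,-0.5,3],[0,-0.9,6],[0.5,-1.9,10],[1.1,-1.9,14],[1.1,-1.9,18],[1.1,-1.9,22],[1.1,-1.9,26],[1.1,-1.9,30],[1.1,-1.9,34],[1.1,-1.9,37],[1.1,-1.9,39.5],[1.1,-1.9,40.9],[1.1,-1.9,40.9],[1.1,-1.9,40.9],[1.1,-1.9,40.9],[1.1,-1.9,40.9],[1.1,-1.9,40.9],[1.1,-1.9,40.9]],"twist":[0.02,0.05,0.1,0.15,0.2,0.24,0.243,0.243,0.243,0.243,0.243,0.243,0.243,0.243,0.243,0.243,0.243,0.243],"claw":[-0.5,-0.5,-0.5,-0.5,-0.5,-0.5,-0.5,-0.5,-0.5,-0.5,-0.5,-0.5,-0.5,-0.5,-0.5,-0.5,-0.5,-0.5]}' 35
python3 - <<'E'
from h import *; from station import manip; import pickle
s=manip.sense();R=toolR(s);print(s["tcp_pos"],s["finger_gap"],s["force"],R.round(3),np.degrees(np.arctan2(R[1,1],R[0,1])))
p=manip.snapshot("wrist");cv2.imwrite("pics/w5.png",p["pixels"][:,:,::-1]);pickle.dump((p,s),open("w5.pkl","wb"))
q=manip.snapshot("scene");cv2.imwrite("pics/s5.png",cv2.resize(q["pixels"][120:270,150:350,::-1],(800,600),interpolation=cv2.INTER_CUBIC))
E
```

```text
t: 6.35
tcp_pos: [0.53, -0.1614, 0.1914]
tool_rot: [-0.559, -0.434, 0.559, -0.433]
force: [-0.2, -0.4, -2.5]
finger_gap: 0.344
[ 0.52997267 -0.16135791  0.19135444] 0.3444960715875686 [-0.17139451 -0.4411739  -2.53563256] [[-0.     0.969 -0.249]
 [ 0.    -0.249 -0.969]
 [-1.    -0.    -0.   ]] -14.395389725119951
```

View pics/w5.png

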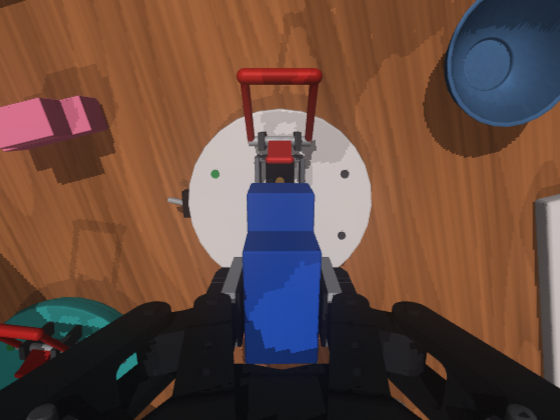

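View pics/s5.png

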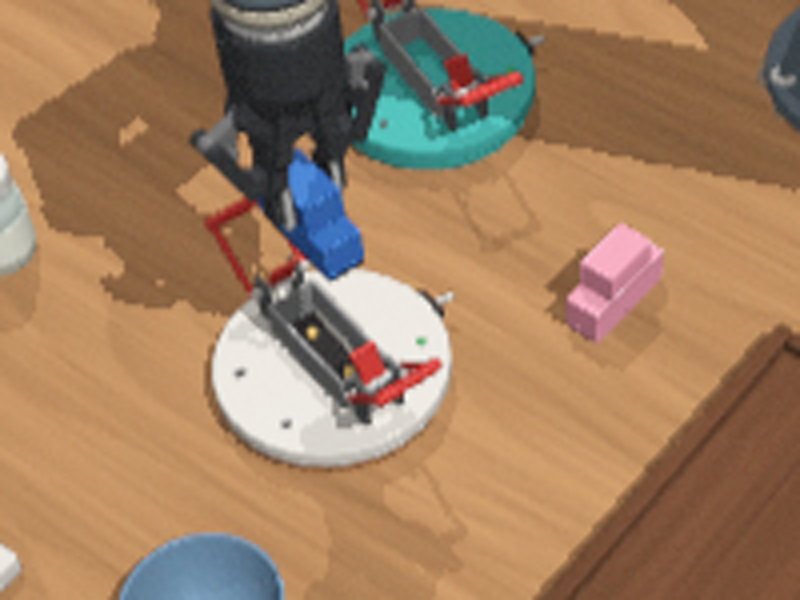

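The pack hangs above the bay with its axis at column 281, and the light's left bar is centred at about (280,76). I'll check the light's centre again from this view.

```bash
python3 - <<'E'
from h import *; import pickle
p,s=pickle.load(open("w5.pkl","rb")); h,sa,v=cv2.split(hsv(p));R=toolR(s);T=s["tcp_pos"]
m=(sa<60)&(v>130); m[:, :185]=0;m[:,376:]=0;m[:100]=0;m[262:]=0
ys,xs=np.nonzero(m); hull=cv2.convexHull(np.stack([xs,ys],1).astype(np.int32))[:,0]
hull=hull[(hull[:,1]<255)]
P=np.array([plane(p,q,.028)[:2] for q in hull])
def circ(P):
    A=np.c_[2*P,np.ones(len(P))]; x=np.linalg.lstsq(A,(P**2).sum(1),rcond=None)[0]; return x[:2],np.sqrt(x[2]+x[:2]@x[:2])
for _ in range(8):
    c,r=circ(P); e=np.abs(np.linalg.norm(P-c,axis=1)-r); P=P[e<.0015] if (e<.0015).sum()>12 else P
print("housing",c,r,len(P), "in tool yz mm",(R.T@(np.r_[c,.028]-T)*1000).round(2))
red=((h<8)|(h>172))&(sa>120)&(v>60); red[:, :230]=0;red[:,340:]=0
for c_,st,mm in blobs(red,50):
    print(c_.round(1),st)
    yy,xx=np.nonzero(mm); t=yy<st[1]+12; print("bar/top rows mid", (xx[t].min()+xx[t].max())/2)
# bay point along y: expected pack in tool y .5 z 2.6
print("tool y of left bar:",(R.T@(plane(p,(279.9,75.5),.101)-T)*1000).round(2),"nose",(R.T@(plane(p,(280,152),.083)-T)*1000).round(2))
E
python3 - <<'E'
import cv2;im=cv2.imread('pics/w5.png');cv2.imwrite('pics/w5c.png',cv2.resize(im[60:210,205:355],(600,600),interpolation=cv2.INTER_CUBIC))
E
```

```text
housing [ 0.52799466 -0.16541358] 0.08676585778626143 42 in tool yz mm [163.35  -0.86   4.45]
[279.1  88.8] [ 236   68   87   73 2237]
bar/top rows mid 279.0
[279.1 152.5] [265 141  29  23 562]
bar/top rows mid 279.0
tool y of left bar: [ 9.038e+01 -9.000e-02 -9.936e+01] nose [108.36  -0.17 -48.83]
```

View pics/w5c.png

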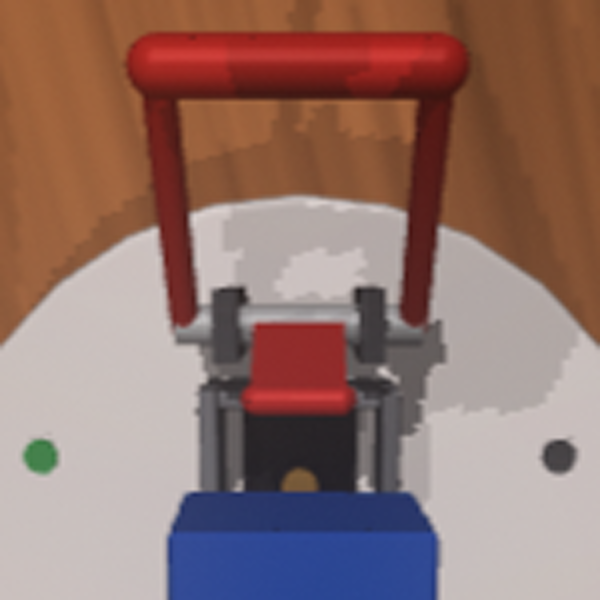

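```bash
python3 -m jog '{"linear":[[0,-0.12,0.19],[2.5,-0.12,0.19],[5,-0.12,0.19],[6.8,-0.12,0.19],[6.8,-0.12,0.19],[6.8,-0.12,0.19],[6.8,-0.12,0.19],[6.8,-0.12,0.19]],"twist":[0,0,0,0,0,0,0,0],"claw":[-0.5,-0.5,-0.5,-0.5,-0.5,-0.5,-0.5,-0.5]}' 35
python3 - <<'E'
from h import *; from station import manip; import pickle
s=manip.sense();R=toolR(s);print(s["tcp_pos"],s["force"])
print("light centre in tool yz",(R.T@(np.array([.528,-.1655,.028])-s["tcp_pos"])*1000).round(2), (R.T@[0,0,1]).round(4))
p=manip.snapshot("wrist");cv2.imwrite("pics/w6.png",p["pixels"][:,:,::-1]);pickle.dump((p,s),open("w6.pkl","wb"))
cv2.imwrite("pics/w6c.png",cv2.resize(p["pixels"][70:270,180:380,::-1],(600,600),interpolation=cv2.INTER_CUBIC))
E
```

```text
t: 7.12
tcp_pos: [0.5294, -0.1648, 0.1248]
tool_rot: [0.56, 0.432, -0.559, 0.434]
force: [0.1, 0.2, -2.3]
finger_gap: 0.345
[ 0.52940846 -0.16477803  0.12475258] [ 0.13562068  0.22300733 -2.29221506]
light centre in tool yz [96.75 -1.48  0.98] [-1.e+00  3.e-03  8.e-04]
```

View pics/w6c.png

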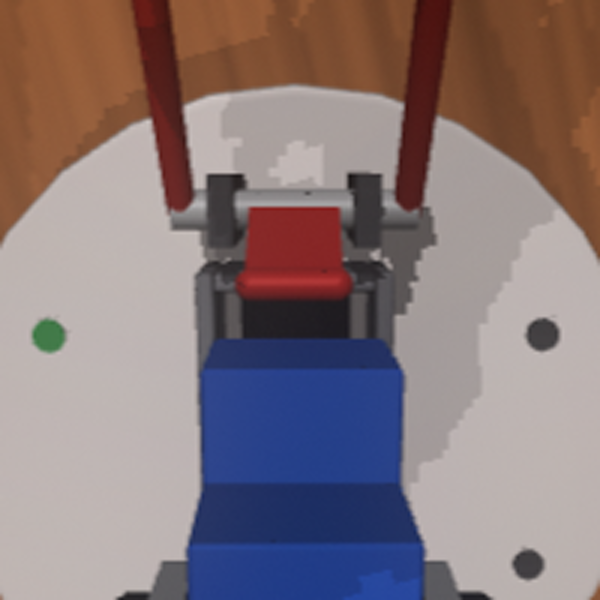

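```bash
python3 - <<'E'
from h import *; import pickle
p,s=pickle.load(open("w6.pkl","rb"));R=toolR(s);T=s["tcp_pos"];zu=T[2]-.0328
f=lambda uv,z:(R.T@(plane(p,(180+(uv[0]+.5)/3-.5,70+(uv[1]+.5)/3-.5),z)-T)*1000).round(2)
print("nose axis",f((293,284),.0845)); print("hinge rod",f((294,209),.062))
print("pack shoulder far edge",f((203,369),zu+.034),f((402,369),zu+.034))
print("block edge",f((189,545),zu+.06),f((422,545),zu+.06))
h,sa,v=cv2.split(hsv(p))
m=(sa<60)&(v>130); m[:, :170]=0;m[:,390:]=0;m[:95]=0;m[250:]=0
ys,xs=np.nonzero(m); hull=cv2.convexHull(np.stack([xs,ys],1).astype(np.int32))[:,0]
hull=hull[(hull[:,1]<235)]
P=np.array([plane(p,q,.028)[:2] for q in hull])
def circ(P):
    A=np.c_[2*P,np.ones(len(P))]; x=np.linalg.lstsq(A,(P**2).sum(1),rcond=None)[0]; return x[:2],np.sqrt(x[2]+x[:2]@x[:2])
for _ in range(8):
    c,r=circ(P); e=np.abs(np.linalg.norm(P-c,axis=1)-r); P=P[e<.0015] if (e<.0015).sum()>10 else P
print("housing",c,r,len(P),(R.T@(np.r_[c,.028]-T)*1000).round(2))
# fixed radius fit
from scipy.optimize import least_squares
o=least_squares(lambda x:np.linalg.norm(P-x,axis=1)-.0868,c).x;print((R.T@(np.r_[o,.028]-T)*1000).round(2))
E
```

```text
nose axis [ 40.21  -1.42 -47.27]
hinge rod [ 62.7   -1.42 -59.78]
pack shoulder far edge [ -1.27 -14.01 -39.7 ] [ -1.19  14.8  -39.66]
block edge [-27.26 -13.65 -22.67] [-27.17  15.25 -22.61]
housing [ 0.52807717 -0.16502782] 0.08651139226100377 27 [96.75 -1.52  0.5 ]
[96.75 -1.56  0.86]
```

```bash
python3 -m jog '{"linear":[[0,-0.19,-0.14],[0.8,-0.19,-0.14],[1.6,-0.19,-0.14],[1.6,-0.19,-0.14],[1.6,-0.19,-0.14],[1.6,-0.19,-0.14]],"twist":[0,0,0,0,0,0],"claw":[-0.5,-0.5,-0.5,-0.5,-0.5,-0.5]}' 35
python3 - <<'E'
from h import *; from station import manip; import pickle
s=manip.sense();R=toolR(s);print(s["tcp_pos"],s["force"])
print("light centre in tool yz, want .5,2.4",(R.T@(np.array([.528,-.1655,.028])-s["tcp_pos"])*1000).round(2), (R.T@[0,0,1]).round(4))
p=manip.snapshot("wrist");cv2.imwrite("pics/w7.png",p["pixels"][:,:,::-1]);pickle.dump((p,s),open("w7.pkl","wb"))
cv2.imwrite("pics/w7c.png",cv2.resize(p["pixels"][70:270,180:380,::-1],(600,600),interpolation=cv2.INTER_CUBIC))
E
```

```text
t: 7.67
tcp_pos: [0.5267, -0.1623, 0.107]
tool_rot: [-0.559, -0.433, 0.559, -0.433]
force: [0.4, 0.4, -1.9]
finger_gap: 0.346
[ 0.5267442  -0.16229945  0.10697619] [ 0.40380026  0.42132306 -1.9448891 ]
light centre in tool yz, want .5,2.4 [78.97  2.06  2.8 ] [-1.e+00 -6.e-04 -1.e-04]
```

View pics/w7c.png

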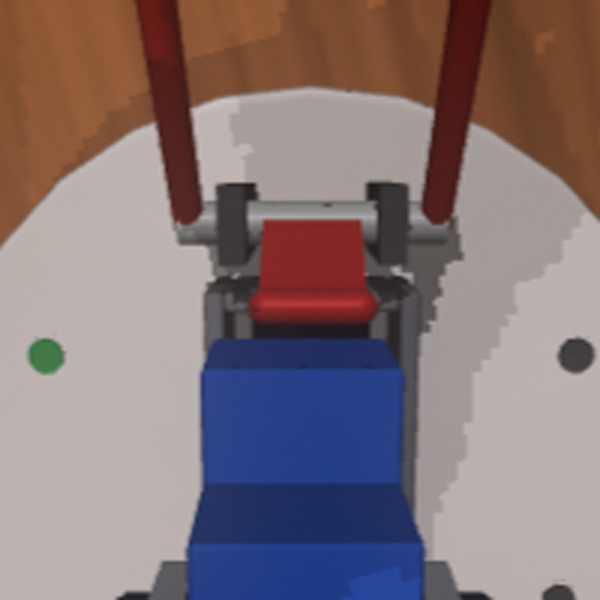

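```bash
python3 -m jog '{"linear":[[0,0.13,0.04],[0,0.13,0.04],[0,0.13,0.04]],"twist":[0,0,0],"claw":[-0.5,-0.5,-0.5]}' 35
cat > st.py <<'E'
from h import *; from station import manip
for i in range(1):
    s=manip.sense();R=toolR(s);print(s["t"],s["tcp_pos"].round(4),s["force"].round(2),"light in tool",(R.T@(np.array([.528,-.1655,.028])-s["tcp_pos"])*1000).round(2),(R.T@[0,0,1]).round(4))
E
python3 st.py
python3 -m jog '{"linear":[[0,0,0],[0,0,0],[0,0,0]],"twist":[0,0,0],"claw":[-0.5,-0.5,-0.5]}'; python3 st.py
```

```text
t: 7.97
tcp_pos: [0.5283, -0.1632, 0.1075]
tool_rot: [0.559, 0.433, -0.559, 0.433]
force: [0.8, -0.5, -1.7]
finger_gap: 0.349
7.9667 [ 0.5283 -0.1632  0.1075] [ 0.8  -0.48 -1.68] light in tool [79.49  0.26  2.27] [-1.e+00  6.e-04  1.e-04]
t: 8.22
tcp_pos: [0.528, -0.163, 0.1074]
tool_rot: [0.559, 0.433, -0.559, 0.433]
force: [-0.3, 0.1, -2.3]
finger_gap: 0.347
8.2167 [ 0.528  -0.163   0.1074] [-0.31  0.08 -2.28] light in tool [79.36  0.61  2.37] [-1.e+00  1.e-04  0.e+00]
```

Aligned within 0.2 mm. Descending into the mouth while watching forces.

```bash
python3 -m jog '{"linear":[[0.5,0,0],[1,0,0],[1.5,0,0],[2,0,0],[2,0,0],[2,0,0]],"twist":[0,0,0,0,0,0],"claw":[-0.5,-0.5,-0.5,-0.5,-0.5,-0.5]}'; python3 st.py
python3 -m jog '{"linear":[[0.3,0,0],[0.6,0,0],[0.8,0,0],[0.8,0,0],[0.8,0,0]],"twist":[0,0,0,0,0],"claw":[-0.5,-0.5,-0.5,-0.5,-0.5]}'; python3 st.py
python3 - <<'E'
from h import *; from station import manip
p=manip.snapshot("wrist")
cv2.imwrite("pics/w8c.png",cv2.resize(p["pixels"][70:270,180:380,::-1],(600,600),interpolation=cv2.INTER_CUBIC))
E
```

```text
t: 8.72
tcp_pos: [0.5276, -0.1629, 0.0866]
tool_rot: [-0.559, -0.433, 0.559, -0.432]
force: [-0.6, -0.2, -2.6]
finger_gap: 0.346
8.7167 [ 0.5276 -0.1629  0.0866] [-0.61 -0.21 -2.6 ] light in tool [58.64  1.11  2.47] [-1.0e+00 -1.4e-03 -4.0e-04]
t: 9.13
tcp_pos: [0.5279, -0.163, 0.0792]
tool_rot: [-0.559, -0.433, 0.559, -0.433]
force: [0.6, -0.3, -2.0]
finger_gap: 0.345
9.1333 [ 0.5279 -0.163   0.0792] [ 0.6  -0.28 -2.04] light in tool [51.18  0.72  2.39] [-1.e+00 -3.e-04 -1.e-04]
```

View pics/w8c.png

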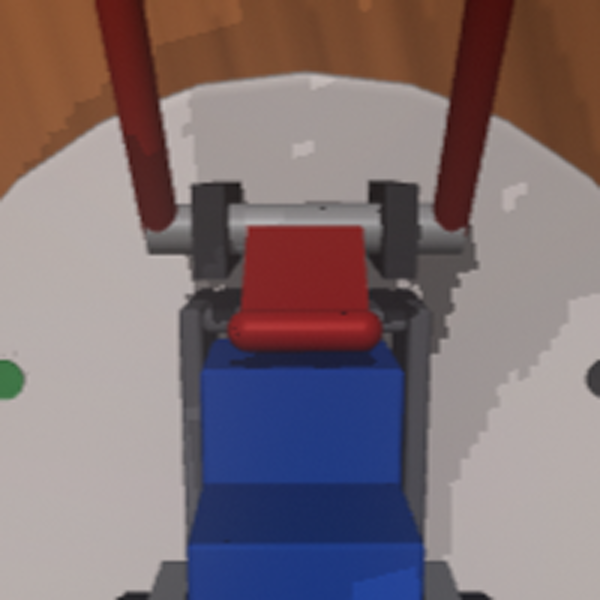

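The pack is centred in the bay mouth, walls visible on both sides, forces unchanged. Continuing down to feel the pins.

```bash
python3 -m jog '{"linear":[[0.2,0,0],[0.4,0,0],[0.5,0,0],[0.5,0,0],[0.5,0,0]],"twist":[0,0,0,0,0],"claw":[-0.5,-0.5,-0.5,-0.5,-0.5]}'; python3 st.py

```

```text
t: 9.6
tcp_pos: [0.5279, -0.163, 0.0742]
tool_rot: [-0.559, -0.433, 0.559, -0.433]
force: [0.8, -0.8, -1.8]
finger_gap: 0.345
9.6 [ 0.5279 -0.163   0.0742] [ 0.82 -0.85 -1.83] light in tool [46.19  0.7   2.41] [-1.e+00 -2.e-04 -1.e-04]
```

```bash
python3 -m jog '{"linear":[[0.2,0,0],[0.3,0,0],[0.3,0,0],[0.3,0,0]],"twist":[0,0,0,0],"claw":[-0.5,-0.5,-0.5,-0.5]}'; python3 st.py

```

```text
t: 9.93
tcp_pos: [0.5279, -0.163, 0.0712]
tool_rot: [-0.559, -0.433, 0.559, -0.433]
force: [0.3, -0.2, -2.5]
finger_gap: 0.345
9.9333 [ 0.5279 -0.163   0.0712] [ 0.28 -0.18 -2.52] light in tool [43.21  0.7   2.41] [-1.e+00 -2.e-04 -1.e-04]
```

```bash
python3 -m jog '{"linear":[[0.1,0,0],[0.2,0,0],[0.2,0,0],[0.2,0,0]],"twist":[0,0,0,0],"claw":[-0.5,-0.5,-0.5,-0.5]}'; python3 st.py

```

```text
t: 10.27
tcp_pos: [0.5279, -0.163, 0.0692]
tool_rot: [-0.559, -0.433, 0.559, -0.433]
force: [-0.3, -0.8, -1.7]
finger_gap: 0.346
10.2667 [ 0.5279 -0.163   0.0692] [-0.29 -0.78 -1.73] light in tool [41.21  0.71  2.41] [-1.e+00 -2.e-04 -1.e-04]
```

```bash
python3 -m jog '{"linear":[[0.1,0,0],[0.2,0,0],[0.2,0,0],[0.2,0,0]],"twist":[0,0,0,0],"claw":[-0.5,-0.5,-0.5,-0.5]}'; python3 st.py

```

```text
t: 10.6
tcp_pos: [0.5281, -0.1631, 0.0677]
tool_rot: [0.559, 0.433, -0.559, 0.433]
force: [-0.4, -0.5, 2.6]
finger_gap: 0.347
10.6 [ 0.5281 -0.1631  0.0677] [-0.36 -0.51  2.64] light in tool [39.68  0.47  2.32] [-1.e+00  4.e-04  1.e-04]
```

Pins felt: +4.9 N, underside about 35 mm, so the floor is around 32 mm. Releasing.

```bash
python3 -m jog '{"linear":[[0,0,0],[0,0,0],[0,0,0],[0,0,0],[0,0,0],[0,0,0]],"twist":[0,0,0,0,0,0],"claw":[0,0.3,0.3,0.3,0.3,0.3]}' 35; python3 st.py
python3 -m jog '{"linear":[[-1,0,0],[-4,0,0],[-8,0,0],[-12,0,0],[-12,0,0],[-12,0,0],[-12,0,0]],"twist":[0,0,0,0,0,0,0],"claw":[0.3,0.3,0.3,0.3,0.3,0.3,0.3]}' 35; python3 st.py
python3 - <<'E'
from h import *; from station import manip; import pickle
p=manip.snapshot("wrist");pickle.dump((p,manip.sense()),open("w9.pkl","wb"));cv2.imwrite("pics/w9.png",p["pixels"][:,:,::-1])
q=manip.snapshot("scene");cv2.imwrite("pics/s9.png",cv2.resize(q["pixels"][140:270,150:320,::-1],(784,600),interpolation=cv2.INTER_CUBIC))
E
```

```text
t: 11.1
tcp_pos: [0.528, -0.163, 0.0672]
tool_rot: [-0.559, -0.433, 0.559, -0.433]
force: [0.4, -0.1, 0.4]
finger_gap: 0.651
11.1 [ 0.528  -0.163   0.0672] [ 0.45 -0.12  0.4 ] light in tool [39.24  0.63  2.38] [-1.e+00 -1.e-04 -0.e+00]
t: 11.68
tcp_pos: [0.5277, -0.1628, 0.1878]
tool_rot: [0.559, 0.433, -0.559, 0.433]
force: [-0.8, 0.3, -0.6]
finger_gap: 0.651
11.6833 [ 0.5277 -0.1628  0.1878] [-0.76  0.33 -0.57] light in tool [159.78   0.94   2.49] [-1.e+00  3.e-04  1.e-04]
```

View pics/w9.png

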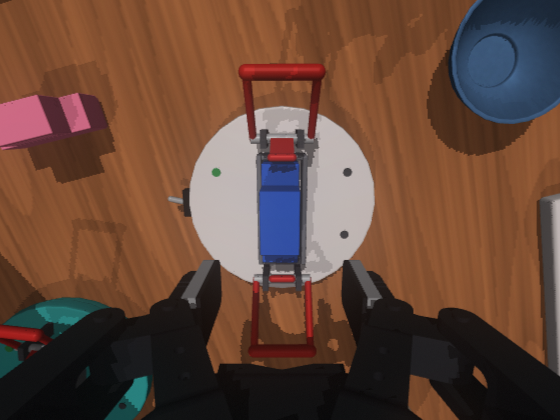

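View pics/s9.png

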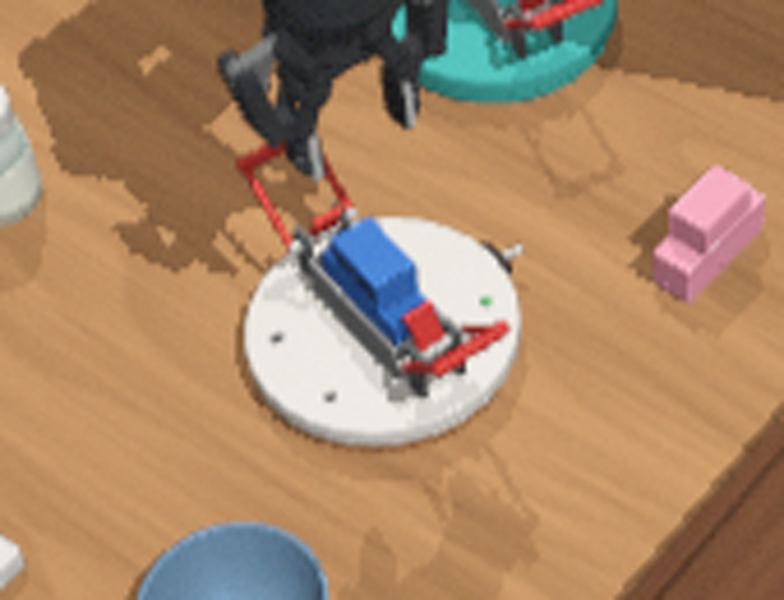

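The pack stands level in the bay, with its axis at column 280 and both levers still leaning out. Next is the left lever, with closed fingers pushing from outside its bar.

```bash
cat >> st.py <<'E'
C=np.array([.528,-.1655]);a=np.radians(75.5);uy=np.array([np.cos(a),np.sin(a)]);ux=np.array([uy[1],-uy[0]])
d=s["tcp_pos"][:2]-C;print("TCP in light x,y,z mm",(d@ux*1000).round(2),(d@uy*1000).round(2),(s["tcp_pos"][2]*1000).round(2),"F along light x,y,z",(s["force"][:2]@ux).round(2),(s["force"][:2]@uy).round(2),s["force"][2].round(2))
def tgt(x,y,z): print("to",x,y,z,rows(s,np.r_[C+ux*x/1000+uy*y/1000,z/1000],np.radians(-14.5)))
E
python3 - <<'E'
from st import *
tgt(0,130,188)
E
```

```text
11.7833 [ 0.5269 -0.1625  0.1862] [ 0.27 -0.72 -0.62] light in tool [158.18   2.3    2.78] [-1.e+00 -3.e-03 -7.e-04]
TCP in light x,y,z mm -1.84 2.66 186.18 F along light x,y,z 0.44 -0.63 -0.62
to 0 130 188 [array([ -0.17,   0.18, -12.73]), np.float64(0.0)]
```

```bash
python3 -m jog '{"linear":[[0,0.1,-4],[0,0.1,-8],[0,0.1,-11],[0,0.1,-12.7],[0,0.1,-12.7],[0,0.1,-12.7],[0,0.1,-12.7],[0,0.1,-12.7]],"twist":[0,0,0,0,0,0,0,0],"claw":[-1,-1,-1,-1,-1,-1,-1,-1]}' 35; python3 st.py
python3 -m jog '{"linear":[[3,0,0],[6,0,0],[9,0,0],[10,0,0],[10,0,0],[10,0,0],[10,0,0],[10,0,0]],"twist":[0,0,0,0,0,0,0,0],"claw":[-1,-1,-1,-1,-1,-1,-1,-1]}'; python3 st.py
python3 - <<'E'
from h import *; from station import manip; import pickle
p=manip.snapshot("wrist");cv2.imwrite("pics/w10.png",p["pixels"][:,:,::-1])
q=manip.snapshot("scene");cv2.imwrite("pics/s10.png",cv2.resize(q["pixels"][140:270,150:320,::-1],(784,600),interpolation=cv2.INTER_CUBIC))
E
```

```text
t: 12.45
tcp_pos: [0.5603, -0.0413, 0.1866]
tool_rot: [-0.559, -0.433, 0.56, -0.432]
force: [-0.3, -0.6, -1.2]
finger_gap: 0.003
12.45 [ 0.5603 -0.0413  0.1866] [-0.34 -0.59 -1.23] light in tool [158.63   0.22 128.24] [-1.0e+00 -1.5e-03  3.0e-04]
TCP in light x,y,z mm 0.16 128.29 186.59 F along light x,y,z -0.18 -0.66 -1.23
t: 13.12
tcp_pos: [0.5621, -0.0409, 0.0891]
tool_rot: [0.56, 0.432, -0.558, 0.434]
force: [0.5, -0.2, -0.1]
finger_gap: 0.002
13.1167 [ 0.5621 -0.0409  0.0891] [ 0.49 -0.2  -0.09] light in tool [ 61.1   -2.04 129.15] [-1.0e+00  3.7e-03  1.0e-04]
TCP in light x,y,z mm 1.83 129.16 89.1 F along light x,y,z 0.53 -0.07 -0.09
```

View pics/s10.png

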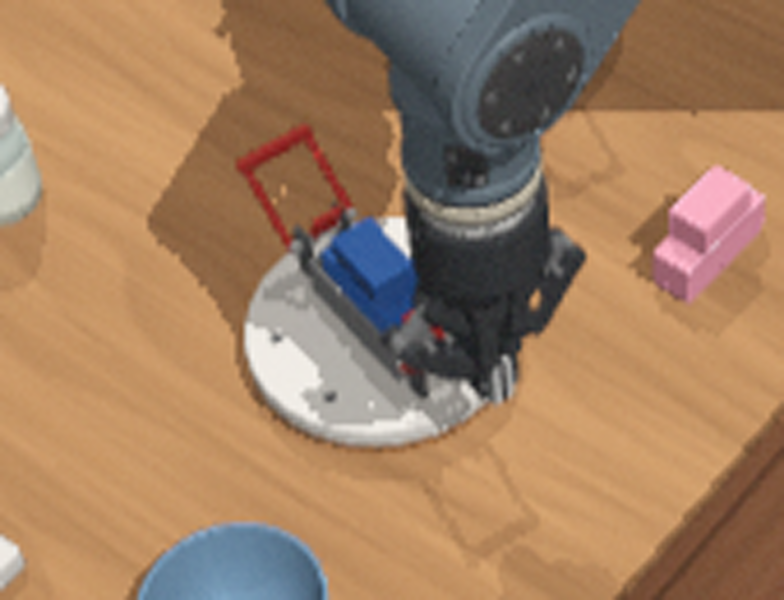

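View pics/w10.png

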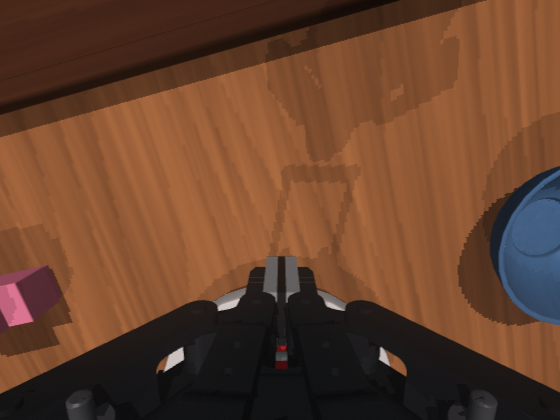

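```bash
python3 -m jog '{"linear":[[0,-0.1,0.5],[0,-0.1,0.9],[-0.4,-0.1,1.4],[-0.7,-0.1,1.8],[-1,-0.1,2.2],[-1.2,-0.1,2.6],[-1.4,-0.1,3],[-1.5,-0.1,3.4],[-1.5,-0.1,3.4],[-1.5,-0.1,3.4]],"twist":[0,0,0,0,0,0,0,0,0,0],"claw":[-1,-1,-1,-1,-1,-1,-1,-1,-1,-1]}'; python3 st.py
python3 - <<'E'
from h import *; from station import manip
q=manip.snapshot("scene");cv2.imwrite("pics/s11.png",cv2.resize(q["pixels"][140:270,150:320,::-1],(784,600),interpolation=cv2.INTER_CUBIC))
E
```

```text
t: 14.05
tcp_pos: [0.5518, -0.072, 0.1035]
tool_rot: [0.56, 0.433, -0.558, 0.432]
force: [1.0, 5.3, 4.1]
finger_gap: 0.004
14.05 [ 0.5518 -0.072   0.1035] [0.98 5.34 4.15] light in tool [75.3   0.34 96.64] [-1.      0.0015 -0.0025]
TCP in light x,y,z mm -0.32 96.45 103.54 F along light x,y,z -0.39 5.42 4.15
```

View pics/s11.png

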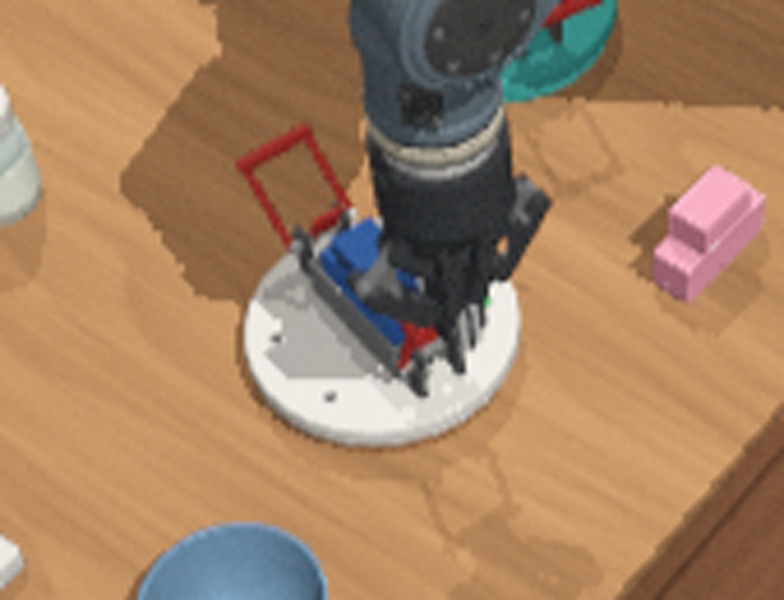

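```bash
python3 -m jog '{"linear":[[-0.1,0,0.2],[-0.15,0,0.4],[-0.2,0,0.6],[-0.2,0,0.6]],"twist":[0,0,0,0],"claw":[-1,-1,-1,-1]}'; python3 st.py
```

```text
t: 14.43
tcp_pos: [0.5504, -0.0775, 0.1056]
tool_rot: [0.561, 0.433, -0.558, 0.432]
force: [1.1, 6.9, 5.1]
finger_gap: 0.001
14.4333 [ 0.5504 -0.0775  0.1056] [1.07 6.85 5.12] light in tool [77.3   0.35 91.07] [-1.      0.0015 -0.0033]
TCP in light x,y,z mm -0.31 90.82 105.6 F along light x,y,z -0.68 6.9 5.12
```

```bash
python3 -m jog '{"linear":[[-0.1,0,0.2],[-0.1,0,0.3],[-0.1,0,0.3]],"twist":[0,0,0],"claw":[-1,-1,-1]}'; python3 st.py
```

```text
t: 14.68
tcp_pos: [0.5497, -0.0803, 0.1065]
tool_rot: [0.561, 0.433, -0.558, 0.432]
force: [1.5, 7.8, 5.3]
finger_gap: 0.001
14.6833 [ 0.5497 -0.0803  0.1065] [1.48 7.81 5.32] light in tool [78.25  0.31 88.13] [-1.      0.0015 -0.0032]
TCP in light x,y,z mm -0.3 87.88 106.52 F along light x,y,z -0.52 7.93 5.32
```

```bash
python3 -m jog '{"linear":[[-0.05,0,0.15],[-0.05,0,0.2],[-0.05,0,0.2]],"twist":[0,0,0],"claw":[-1,-1,-1]}'; python3 st.py
```

```text
t: 14.93
tcp_pos: [0.5492, -0.0822, 0.107]
tool_rot: [0.561, 0.433, -0.558, 0.432]
force: [1.8, 8.1, 5.0]
finger_gap: 0.0
14.9333 [ 0.5492 -0.0822  0.107 ] [1.76 8.14 4.99] light in tool [78.72  0.31 86.21] [-1.      0.0015 -0.0032]
TCP in light x,y,z mm -0.3 85.96 107.0 F along light x,y,z -0.33 8.32 4.99
```

```bash
python3 -m jog '{"linear":[[0,0,0.1],[0,0,0.1],[0,0,0.1]],"twist":[0,0,0],"claw":[-1,-1,-1]}'; python3 st.py
```

```text
t: 15.18
tcp_pos: [0.549, -0.0831, 0.1071]
tool_rot: [0.561, 0.433, -0.558, 0.432]
force: [1.8, 6.0, 5.3]
finger_gap: -0.001
15.1833 [ 0.549  -0.0831  0.1071] [1.76 6.03 5.27] light in tool [78.81  0.27 85.25] [-1.      0.0016 -0.0032]
TCP in light x,y,z mm -0.27 84.99 107.08 F along light x,y,z 0.2 6.27 5.27
```

```bash
python3 -m jog '{"linear":[[0,0,0.1],[0,0,0.1],[0,0,0.1]],"twist":[0,0,0],"claw":[-1,-1,-1]}'; python3 st.py
```

```text
t: 15.43
tcp_pos: [0.5489, -0.0838, 0.1072]
tool_rot: [0.561, 0.433, -0.558, 0.432]
force: [1.9, 7.8, 6.8]
finger_gap: -0.001
15.4333 [ 0.5489 -0.0838  0.1072] [1.86 7.79 6.81] light in tool [78.91  0.26 84.61] [-1.      0.0018 -0.0037]
TCP in light x,y,z mm -0.27 84.31 107.22 F along light x,y,z -0.15 8.0 6.81
```

```bash
python3 -m jog '{"linear":[[0,0,0.1],[0,0,0.1],[0,0,0.1]],"twist":[0,0,0],"claw":[-1,-1,-1]}'; python3 st.py
```

```text
t: 15.68
tcp_pos: [0.5487, -0.0843, 0.1073]
tool_rot: [0.561, 0.433, -0.558, 0.432]
force: [1.6, 9.8, 6.4]
finger_gap: 0.002
15.6833 [ 0.5487 -0.0843  0.1073] [1.61 9.83 6.43] light in tool [78.97  0.26 84.15] [-1.      0.0019 -0.0045]
TCP in light x,y,z mm -0.25 83.8 107.35 F along light x,y,z -0.9 9.92 6.43
```

```bash
python3 -m jog '{"linear":[[0,0,0.08],[0,0,0.08],[0,0,0.08]],"twist":[0,0,0],"claw":[-1,-1,-1]}'; python3 st.py
```

```text
t: 15.93
tcp_pos: [0.5487, -0.0846, 0.1074]
tool_rot: [0.561, 0.433, -0.558, 0.432]
force: [3.0, 11.1, 7.7]
finger_gap: -0.002
15.9333 [ 0.5487 -0.0846  0.1074] [ 3.   11.1   7.73] light in tool [78.99  0.27 83.88] [-1.      0.002  -0.0053]
TCP in light x,y,z mm -0.25 83.47 107.43 F along light x,y,z 0.13 11.5 7.73
```

```bash
python3 -m jog '{"linear":[[0,0,0.03],[0,0,0.03]],"twist":[0,0,0][:0]}' 2>/dev/null; python3 -m jog '{"linear":[[0,0,0.04],[0,0,0.04],[0,0,0.04]],"twist":[0,0,0],"claw":[-1,-1,-1]}'; python3 st.py
```

```text
t: 16.18
tcp_pos: [0.5486, -0.0847, 0.1075]
tool_rot: [0.562, 0.433, -0.558, 0.432]
force: [2.1, 12.6, 8.1]
finger_gap: 0.002
16.1833 [ 0.5486 -0.0847  0.1075] [ 2.15 12.62  8.14] light in tool [78.98  0.28 83.8 ] [-1.      0.0021 -0.0057]
TCP in light x,y,z mm -0.25 83.35 107.45 F along light x,y,z -1.08 12.75 8.14
```

Left lever has come up hard: 12.7 N with almost no further motion (bar about 67 mm out, as predicted). I'll back off and go to the right lever.

```bash
python3 -m jog '{"linear":[[0,0,-0.5],[0,0,-1.5],[0,0,-3],[-3,0,-3],[-6,0,-3],[-8,0,-3],[-8,0,-3],[-8,0,-3],[-8,0,-3]],"twist":[0,0,0,0,0,0,0,0,0],"claw":[-1,-1,-1,-1,-1,-1,-1,-1,-1]}'
python3 - <<'E'
from st import *
tgt(0,-133,188); tgt(0,0,188)
p=manip.snapshot("wrist");cv2.imwrite("pics/w12.png",p["pixels"][:,:,::-1])
q=manip.snapshot("scene");cv2.imwrite("pics/s12.png",cv2.resize(q["pixels"][140:270,150:320,::-1],(784,600),interpolation=cv2.INTER_CUBIC))
E
```

```text
t: 16.93
tcp_pos: [0.5542, -0.0585, 0.1851]
tool_rot: [-0.559, -0.433, 0.56, -0.432]
force: [-0.0, 0.1, 0.0]
finger_gap: 0.001
16.9333 [ 0.5542 -0.0585  0.1851] [-0.04  0.08  0.02] light in tool [157.13   1.73 110.07] [-1.0e+00 -1.7e-03  2.0e-04]
TCP in light x,y,z mm -1.46 110.1 185.11 F along light x,y,z -0.06 0.07 0.02
to 0 -133 188 [array([-0.29,  0.15, 24.31]), np.float64(-0.0)]
to 0 0 188 [array([-0.29,  0.15, 11.01]), np.float64(-0.0)]
```

View pics/s12.png

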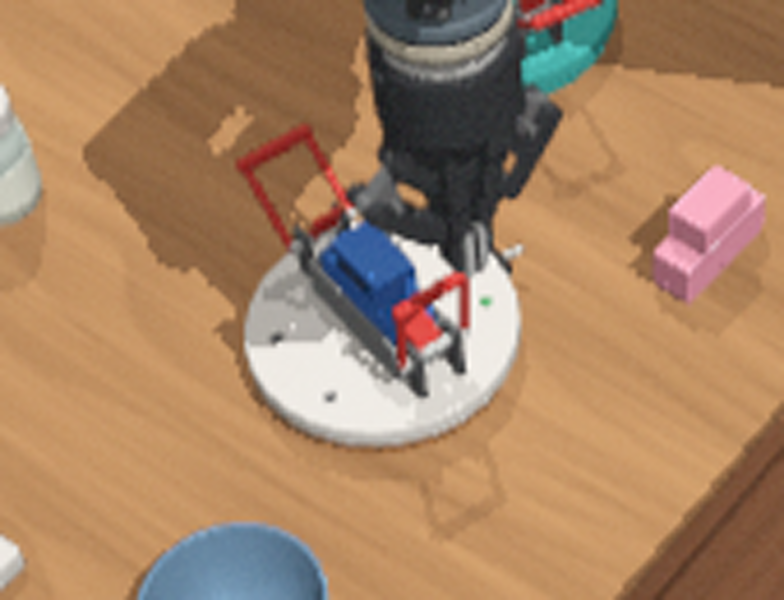

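Left lever stands almost upright on the pack. Now the right lever.

```bash
python3 -m jog '{"linear":[[-0.3,0.1,4],[-0.3,0.1,8],[-0.3,0.1,12],[-0.3,0.1,16],[-0.3,0.1,20],[-0.3,0.1,23],[-0.3,0.1,24.3],[-0.3,0.1,24.3],[-0.3,0.1,24.3],[-0.3,0.1,24.3],[-0.3,0.1,24.3],[-0.3,0.1,24.3],[-0.3,0.1,24.3]],"twist":[0,0,0,0,0,0,0,0,0,0,0,0,0],"claw":[-1,-1,-1,-1,-1,-1,-1,-1,-1,-1,-1,-1,-1]}'; python3 st.py
```

```text
t: 18.12
tcp_pos: [0.4955, -0.2928, 0.1889]
tool_rot: [0.559, 0.434, -0.559, 0.433]
force: [-0.3, 0.6, 0.2]
finger_gap: 0.002
18.1167 [ 0.4955 -0.2928  0.1889] [-0.28  0.57  0.25] light in tool [ 1.6090e+02 -1.2000e-01 -1.3132e+02] [-1.e+00 -2.e-04 -3.e-04]
TCP in light x,y,z mm 0.43 -131.36 188.86 F along light x,y,z -0.41 0.48 0.25
```

```bash
python3 -m jog '{"linear":[[3,0,0],[6,0,0],[9,0,0],[10.2,0,0],[10.2,0,0],[10.2,0,0],[10.2,0,0]],"twist":[0,0,0,0,0,0,0],"claw":[-1,-1,-1,-1,-1,-1,-1]}'; python3 st.py
python3 - <<'E'
from h import *; from station import manip
q=manip.snapshot("wrist");cv2.imwrite("pics/w13.png",q["pixels"][:,:,::-1])
q=manip.snapshot("scene");cv2.imwrite("pics/s13.png",cv2.resize(q["pixels"][140:270,150:320,::-1],(784,600),interpolation=cv2.INTER_CUBIC))
E
```

```text
t: 18.7
tcp_pos: [0.4961, -0.2945, 0.0879]
tool_rot: [0.559, 0.432, -0.559, 0.434]
force: [-0.1, -0.7, 1.1]
finger_gap: -0.0
18.7 [ 0.4961 -0.2945  0.0879] [-0.12 -0.67  1.06] light in tool [  59.77   -1.45 -132.96] [-1.      0.0021  0.001 ]
TCP in light x,y,z mm 1.42 -132.9 87.91 F along light x,y,z 0.05 -0.68 1.06
```

View pics/s13.png

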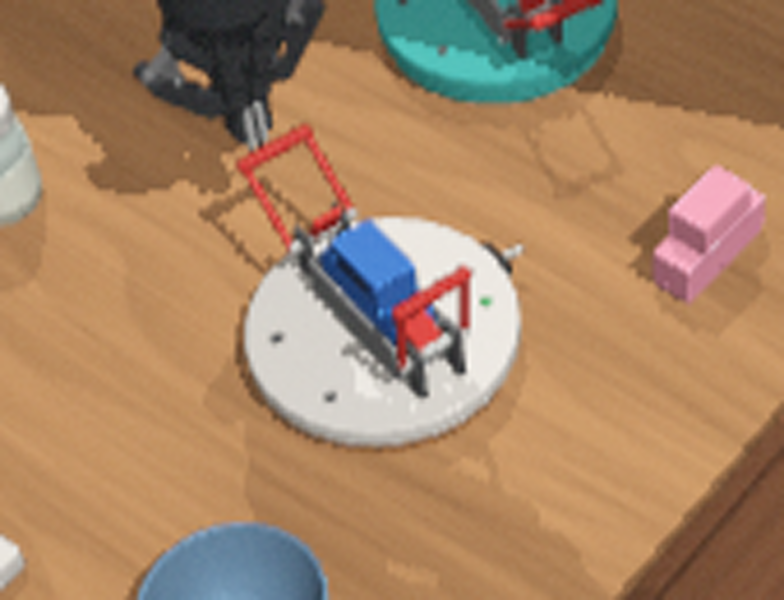

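View pics/w13.png

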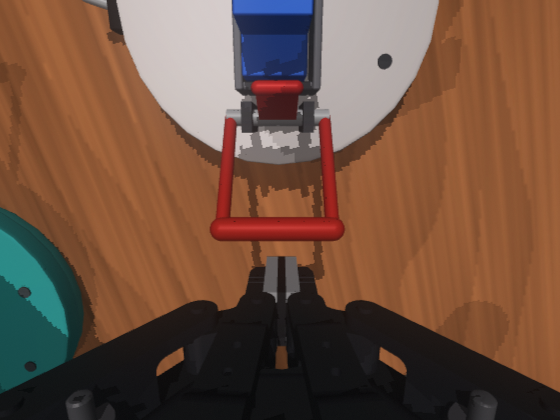

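The fingers stand just outside the right bar at (277,229), centred on it. Pushing inward.

```bash
python3 -m jog '{"linear":[[0,-0.1,-0.5],[-0.1,-0.1,-0.9],[-0.5,-0.1,-1.4],[-0.9,-0.1,-1.8],[-1.2,-0.1,-2.2],[-1.4,-0.1,-2.6],[-1.6,-0.1,-3],[-1.7,-0.1,-3.4],[-1.8,-0.1,-3.7],[-1.8,-0.1,-3.7],[-1.8,-0.1,-3.7]],"twist":[0,0,0,0,0,0,0,0,0,0,0],"claw":[-1,-1,-1,-1,-1,-1,-1,-1,-1,-1,-1]}'; python3 st.py
```

```text
t: 19.72
tcp_pos: [0.5042, -0.2605, 0.1069]
tool_rot: [-0.558, -0.431, 0.559, -0.436]
force: [-2.6, -6.0, 5.4]
finger_gap: 0.0
19.7167 [ 0.5042 -0.2605  0.1069] [-2.63 -5.96  5.39] light in tool [ 78.41  -0.88 -98.35] [-1.      0.0039  0.0051]
TCP in light x,y,z mm 0.74 -97.95 106.92 F along light x,y,z -1.05 -6.43 5.39
```

```bash
python3 -m jog '{"linear":[[-0.1,0,-0.2],[-0.15,0,-0.4],[-0.2,0,-0.6],[-0.2,0,-0.6]],"twist":[0,0,0,0],"claw":[-1,-1,-1,-1]}'; python3 st.py
```

```text
t: 20.05
tcp_pos: [0.5059, -0.2547, 0.1089]
tool_rot: [-0.558, -0.431, 0.559, -0.436]
force: [-2.3, -5.3, 5.3]
finger_gap: -0.005
20.05 [ 0.5059 -0.2547  0.1089] [-2.34 -5.28  5.3 ] light in tool [ 80.47  -1.11 -92.32] [-1.      0.0042  0.0052]
TCP in light x,y,z mm 0.92 -91.91 108.95 F along light x,y,z -0.94 -5.7 5.3
```

```bash
python3 -m jog '{"linear":[[-0.1,0,-0.2],[-0.1,0,-0.2],[-0.1,0,-0.2]],"twist":[0,0,0],"claw":[-1,-1,-1]}'; python3 st.py
```

```text
t: 20.3
tcp_pos: [0.5063, -0.2529, 0.1096]
tool_rot: [-0.558, -0.431, 0.559, -0.436]
force: [-1.8, -5.1, 3.6]
finger_gap: -0.004
20.3 [ 0.5063 -0.2529  0.1096] [-1.79 -5.1   3.57] light in tool [ 81.17  -1.11 -90.41] [-1.      0.0041  0.005 ]
TCP in light x,y,z mm 0.91 -90.0 109.63 F along light x,y,z -0.45 -5.39 3.57
```

```bash
python3 -m jog '{"linear":[[0,0,-0.2],[0,0,-0.3],[0,0,-0.3]],"twist":[0,0,0],"claw":[-1,-1,-1]}'; python3 st.py
```

```text
t: 20.55
tcp_pos: [0.5069, -0.2513, 0.1101]
tool_rot: [-0.557, -0.431, 0.56, -0.436]
force: [-4.3, -9.2, 5.0]
finger_gap: -0.004
20.55 [ 0.5069 -0.2513  0.1101] [-4.26 -9.2   5.03] light in tool [ 81.42  -1.18 -88.96] [-1.      0.0044  0.0075]
TCP in light x,y,z mm 1.04 -88.34 110.09 F along light x,y,z -1.82 -9.97 5.03
```

```bash
python3 -m jog '{"linear":[[0,0,-0.15],[0,0,-0.15],[0,0,-0.15]],"twist":[0,0,0],"claw":[-1,-1,-1]}'; python3 st.py
```

```text
t: 20.8
tcp_pos: [0.5072, -0.2503, 0.1104]
tool_rot: [-0.557, -0.431, 0.56, -0.437]
force: [-6.0, -10.2, 7.7]
finger_gap: 0.002
20.8 [ 0.5072 -0.2503  0.1104] [ -6.05 -10.17   7.73] light in tool [ 81.64  -1.22 -87.95] [-1.      0.0046  0.0081]
TCP in light x,y,z mm 1.06 -87.29 110.35 F along light x,y,z -3.31 -11.36 7.73
```

```bash
python3 -m jog '{"linear":[[0,0,-0.1],[0,0,-0.1],[0,0,-0.1]],"twist":[0,0,0],"claw":[-1,-1,-1]}'; python3 st.py
```

```text
t: 21.05
tcp_pos: [0.5074, -0.2498, 0.1105]
tool_rot: [-0.557, -0.43, 0.56, -0.437]
force: [-6.2, -11.0, 7.4]
finger_gap: -0.0
21.05 [ 0.5074 -0.2498  0.1105] [ -6.15 -10.97   7.36] light in tool [ 81.73  -1.28 -87.51] [-0.9999  0.0048  0.0089]
TCP in light x,y,z mm 1.13 -86.78 110.51 F along light x,y,z -3.21 -12.16 7.36
```

```bash
python3 -m jog '{"linear":[[0,0,-0.05],[0,0,-0.05],[0,0,-0.05]],"twist":[0,0,0],"claw":[-1,-1,-1]}'; python3 st.py
python3 - <<'E'
from h import *; from station import manip
q=manip.snapshot("wrist");cv2.imwrite("pics/w14.png",q["pixels"][:,:,::-1])
q=manip.snapshot("scene");cv2.imwrite("pics/s14.png",cv2.resize(q["pixels"][140:270,150:320,::-1],(784,600),interpolation=cv2.INTER_CUBIC))
E
```

```text
t: 21.3
tcp_pos: [0.5074, -0.2497, 0.1105]
tool_rot: [-0.557, -0.43, 0.56, -0.437]
force: [-6.9, -11.6, 7.6]
finger_gap: -0.001
21.3 [ 0.5074 -0.2497  0.1105] [ -6.86 -11.6    7.6 ] light in tool [ 81.7  -1.3 -87.4] [-0.9999  0.0048  0.0094]
TCP in light x,y,z mm 1.16 -86.62 110.53 F along light x,y,z -3.73 -12.94 7.6
```

View pics/s14.png

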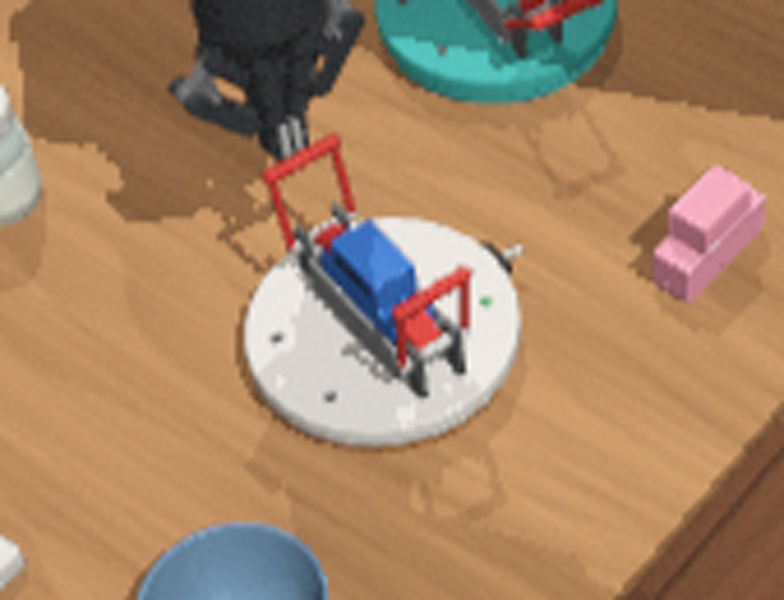

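View pics/w14.png

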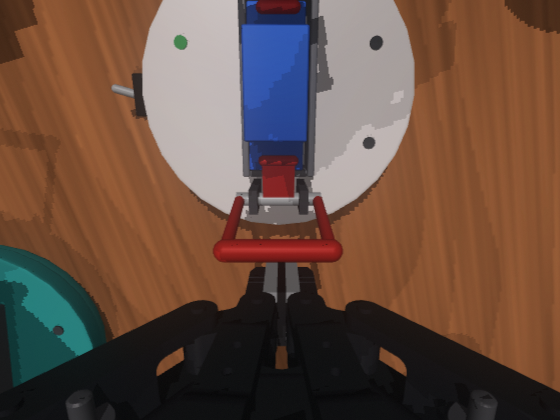

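```bash
cat > lev.py <<'E'
from st import *
from scipy.optimize import brentq
def lean(p,uv,sg):
    def g(ph):
        X=plane(p,uv,.060+.060*np.cos(ph))[:2]-C; return sg*(X@uy)-(.061+.060*np.sin(ph))
    return np.degrees(brentq(g,-.3,.9))
E
python3 - <<'E'
from lev import *; import pickle
p=manip.snapshot("wrist")
h,sa,v=cv2.split(hsv(p)); red=((h<8)|(h>172))&(sa>120)&(v>60)
col=[np.nonzero(red[225:275,c])[0]+225 for c in (260,270,295)]
for c,r in zip((260,270,295),col): print(c,r.min(),r.max())
m=np.mean([ (r.min()+r.max())/2 for r in col]); print("right lean",lean(p,(277,m),-1))
# pack top ends and centre: corners of block
E
```

```text
21.4 [ 0.5074 -0.2496  0.1105] [ -6.25 -11.91   7.14] light in tool [ 81.69  -1.25 -87.39] [-0.9999  0.0047  0.0094]
TCP in light x,y,z mm 1.11 -86.62 110.51 F along light x,y,z -3.07 -13.09 7.14
260 239 262
270 239 261
295 239 261
right lean 9.1642524525483
```

Right lever holds at 13 N with no further motion, leaning about 9°. I'll back off and check both levers and the pack from above.

```bash
python3 -m jog '{"linear":[[0,0,0.5],[0,0,1.5],[0,0,3],[-3,0,3],[-6,0,3],[-8,0,3],[-8,0,0],[-8,0,-4],[-9,0,-8],[-9,0,-11],[-9,0,-11],[-9,0,-11],[-9,0,-11],[-9,0,-11],[-9,0,-11]],"twist":[0,0,0,0,0,0,0,0,0,0,0,0,0,0,0],"claw":[-1,-1,-1,-1,-1,-1,-1,-1,-1,-1,-1,-1,-1,-1,-1]}'
python3 - <<'E'
from lev import *; import pickle
p=manip.snapshot("wrist");cv2.imwrite("pics/w15.png",p["pixels"][:,:,::-1]);pickle.dump((p,manip.sense()),open("w15.pkl","wb"))
h,sa,v=cv2.split(hsv(p)); red=((h<8)|(h>172))&(sa>120)&(v>60)
for c_,st,mm in blobs(red,100): print(c_.round(1),st,plane(p,c_,.1).round(3))
E
```

```text
t: 22.7
tcp_pos: [0.5342, -0.1395, 0.1975]
tool_rot: [-0.559, -0.432, 0.56, -0.432]
force: [0.2, 0.2, 0.1]
finger_gap: 0.0
22.7 [ 0.5342 -0.1395  0.1975] [0.23 0.22 0.08] light in tool [169.54   0.62  26.72] [-1.e+00 -4.e-04  1.e-04]
TCP in light x,y,z mm -0.5 26.74 197.53 F along light x,y,z 0.17 0.27 0.08
[ 77.7 144.6] [  11  123  105   54 1660] [ 0.409 -0.05   0.1  ]
[280.7 173.8] [ 240  160   83   42 1745] [ 0.543 -0.107  0.1  ]
[ 27.3 351.4] [  0 341  65  23 795] [ 0.296 -0.198  0.1  ]
```

View pics/w15.png

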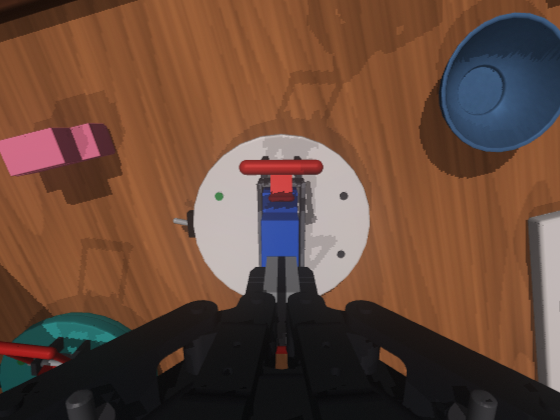

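```bash
python3 - <<'E'
from lev import *; import pickle
p,s0=pickle.load(open("w15.pkl","rb"))
h,sa,v=cv2.split(hsv(p)); red=((h<8)|(h>172))&(sa>120)&(v>60)
for c in (247,253,310,316):
    r=np.nonzero(red[150:185,c])[0]+150; print(c,r.min(),r.max())
for m in (166,167,168): print(m,"left lean",lean(p,(281,m),1))
tgt(0,112,198)
E
```

```text
22.75 [ 0.5342 -0.1394  0.1976] [-0.23  0.19  0.5 ] light in tool [169.56   0.63  26.8 ] [-1.e+00 -4.e-04  0.e+00]
TCP in light x,y,z mm -0.52 26.8 197.56 F along light x,y,z -0.27 0.13 0.5
247 160 173
253 160 173
310 160 173
316 160 173
166 left lean 7.340273630808737
167 left lean 6.7135372883474576
168 left lean 6.086212610382172
to 0 112 198 [array([-0.04,  0.04, -8.52]), np.float64(-0.002)]
```

Left leans 6.9° and right about 9.2°, near enough the same given the measuring error. Giving the left lever its second push.

```bash
python3 -m jog '{"linear":[[0,0,-3],[0,0,-6],[0,0,-7.8],[0,0,-7.8],[3,0,-7.8],[6,0,-7.8],[9,0,-7.8],[9,0,-7.8],[9,0,-7.8],[9,0,-7.8]],"twist":[0,0,0,0,0,0,0,0,0,0],"claw":[-1,-1,-1,-1,-1,-1,-1,-1,-1,-1]}'; python3 st.py
python3 -m jog '{"linear":[[0,0,0.5],[0,0,0.9],[0,0,1.3],[0,0,1.5],[0,0,1.5],[0,0,1.5]],"twist":[0,0,0,0,0,0],"claw":[-1,-1,-1,-1,-1,-1]}'; python3 st.py
```

```text
t: 23.58
tcp_pos: [0.5548, -0.0637, 0.1088]
tool_rot: [0.56, 0.432, -0.559, 0.433]
force: [-1.1, -0.2, 0.8]
finger_gap: 0.002
23.5833 [ 0.5548 -0.0637  0.1088] [-1.07 -0.16  0.79] light in tool [ 80.82  -0.53 105.26] [-1.0e+00  1.7e-03  2.0e-04]
TCP in light x,y,z mm 0.49 105.28 108.79 F along light x,y,z -1.0 -0.42 0.79
t: 24.08
tcp_pos: [0.5503, -0.0773, 0.1082]
tool_rot: [0.559, 0.433, -0.559, 0.433]
force: [0.9, -0.3, 0.6]
finger_gap: 0.001
24.0833 [ 0.5503 -0.0773  0.1082] [ 0.87 -0.34  0.58] light in tool [80.21  0.48 90.95] [-1.e+00  6.e-04 -0.e+00]
TCP in light x,y,z mm -0.49 90.95 108.21 F along light x,y,z 0.93 -0.11 0.58
```

Contact is expected near 84; approaching in small steps.

```bash
python3 -m jog '{"linear":[[0,0,0.3],[0,0,0.5],[0,0,0.6],[0,0,0.6]],"twist":[0,0,0,0],"claw":[-1,-1,-1,-1]}'; python3 st.py
```

```text
t: 24.42
tcp_pos: [0.5487, -0.0831, 0.1077]
tool_rot: [-0.559, -0.433, 0.559, -0.433]
force: [0.3, -0.5, 0.0]
finger_gap: -0.005
24.4167 [ 0.5487 -0.0831  0.1077] [ 0.33 -0.49  0.02] light in tool [79.73  0.67 84.99] [-1.e+00 -2.e-04 -0.e+00]
TCP in light x,y,z mm -0.64 84.99 107.73 F along light x,y,z 0.44 -0.39 0.02
```

```bash
python3 -m jog '{"linear":[[0,0,0.1],[0,0,0.1],[0,0,0.1]],"twist":[0,0,0],"claw":[-1,-1,-1]}'; python3 st.py
```

```text
t: 24.67
tcp_pos: [0.5485, -0.0838, 0.1078]
tool_rot: [-0.559, -0.433, 0.559, -0.433]
force: [0.1, 0.2, -0.2]
finger_gap: 0.005
24.6667 [ 0.5485 -0.0838  0.1078] [ 0.06  0.19 -0.17] light in tool [79.75  0.65 84.22] [-1.e+00 -1.e-04 -1.e-04]
TCP in light x,y,z mm -0.65 84.22 107.76 F along light x,y,z 0.01 0.2 -0.17
```

```bash
python3 -m jog '{"linear":[[0,0,0.1],[0,0,0.1],[0,0,0.1]],"twist":[0,0,0],"claw":[-1,-1,-1]}'; python3 st.py
```

```text
t: 24.92
tcp_pos: [0.5484, -0.0841, 0.1078]
tool_rot: [0.559, 0.433, -0.559, 0.433]
force: [1.6, 2.4, 0.6]
finger_gap: 0.0
24.9167 [ 0.5484 -0.0841  0.1078] [1.58 2.36 0.64] light in tool [79.7   0.68 83.94] [-1.     0.    -0.001]
TCP in light x,y,z mm -0.66 83.86 107.79 F along light x,y,z 0.93 2.68 0.64
```

```bash
python3 -m jog '{"linear":[[0,0,0.1],[0,0,0.15],[0,0,0.15]],"twist":[0,0,0],"claw":[-1,-1,-1]}'; python3 st.py
```

```text
t: 25.17
tcp_pos: [0.5483, -0.0843, 0.1078]
tool_rot: [0.56, 0.433, -0.558, 0.432]
force: [3.5, 8.5, 0.8]
finger_gap: 0.003
25.1667 [ 0.5483 -0.0843  0.1078] [3.49 8.46 0.78] light in tool [79.53  0.8  83.97] [-1.0e+00  2.0e-04 -3.4e-03]
TCP in light x,y,z mm -0.71 83.7 107.82 F along light x,y,z 1.26 9.07 0.78
```

```bash
python3 -m jog '{"linear":[[0,0,0.1],[0,0,0.1],[0,0,0.1]],"twist":[0,0,0],"claw":[-1,-1,-1]}'; python3 st.py
```

```text
t: 25.42
tcp_pos: [0.5482, -0.0846, 0.1079]
tool_rot: [0.561, 0.433, -0.558, 0.432]
force: [3.3, 11.0, 1.3]
finger_gap: -0.002
25.4167 [ 0.5482 -0.0846  0.1079] [ 3.27 11.03  1.31] light in tool [79.53  0.81 83.68] [-1.0e+00  3.0e-04 -4.3e-03]
TCP in light x,y,z mm -0.71 83.33 107.89 F along light x,y,z 0.4 11.49 1.31
```

```bash
python3 -m jog '{"linear":[[0,0,0.02],[0,0,0.02],[0,0,0.02]],"twist":[0,0,0],"claw":[-1,-1,-1]}'; python3 st.py
```

```text
t: 25.67
tcp_pos: [0.5482, -0.0847, 0.1079]
tool_rot: [0.561, 0.433, -0.558, 0.432]
force: [3.4, 11.2, 0.9]
finger_gap: -0.001
25.6667 [ 0.5482 -0.0847  0.1079] [ 3.36 11.22  0.87] light in tool [79.52  0.8  83.67] [-1.0e+00  3.0e-04 -4.5e-03]
TCP in light x,y,z mm -0.71 83.31 107.9 F along light x,y,z 0.44 11.7 0.87
```

Left is firm at 11.7 N, at the same position as before. Going back to the right lever for a confirming push.

```bash
python3 -m jog '{"linear":[[0,0,-0.5],[0,0,-1.5],[0,0,-2.5],[-3,0,-2.5],[-6,0,-2.5],[-8,0,-2.5],[-8,0,1],[-8,0,5],[-8,0,9],[-8,0,13],[-8,0,17],[-8,0,18.8],[-8,0,18.8],[-8,0,18.8],[-8,0,18.8],[-8,0,18.8]],"twist":[0,0,0,0,0,0,0,0,0,0,0,0,0,0,0,0],"claw":[-1,-1,-1,-1,-1,-1,-1,-1,-1,-1,-1,-1,-1,-1,-1,-1]}'; python3 st.py
```

```text
t: 27.0
tcp_pos: [0.5006, -0.2677, 0.1877]
tool_rot: [-0.559, -0.434, 0.559, -0.433]
force: [0.1, 0.7, 0.2]
finger_gap: -0.0
27.0 [ 0.5006 -0.2677  0.1877] [0.1  0.74 0.17] light in tool [ 159.73    1.3  -105.7 ] [-1.e+00 -9.e-04 -6.e-04]
TCP in light x,y,z mm -0.95 -105.8 187.67 F along light x,y,z -0.08 0.74 0.17
```

```bash
python3 -m jog '{"linear":[[3,0,0],[6,0,0],[7.9,0,0],[7.9,0,0],[7.9,0,0],[7.9,0,-0.5],[7.9,0,-1],[7.9,0,-1.4],[7.9,0,-1.4],[7.9,0,-1.4]],"twist":[0,0,0,0,0,0,0,0,0,0],"claw":[-1,-1,-1,-1,-1,-1,-1,-1,-1,-1]}'; python3 st.py
```

```text
t: 27.83
tcp_pos: [0.5045, -0.2556, 0.1097]
tool_rot: [0.559, 0.433, -0.559, 0.434]
force: [0.7, -0.1, 0.1]
finger_gap: -0.001
27.8333 [ 0.5045 -0.2556  0.1097] [ 0.69 -0.08  0.07] light in tool [ 81.65   0.19 -93.21] [-1.0e+00  1.4e-03  7.0e-04]
TCP in light x,y,z mm -0.21 -93.16 109.71 F along light x,y,z 0.69 0.09 0.07
```

```bash
python3 -m jog '{"linear":[[0,0,-0.2],[0,0,-0.3],[0,0,-0.3]],"twist":[0,0,0],"claw":[-1,-1,-1]}'; python3 st.py
```

```text
t: 28.08
tcp_pos: [0.5047, -0.2529, 0.1089]
tool_rot: [0.559, 0.433, -0.559, 0.433]
force: [-0.5, 0.7, -0.1]
finger_gap: -0.001
28.0833 [ 0.5047 -0.2529  0.1089] [-0.48  0.71 -0.15] light in tool [ 80.89   0.66 -90.4 ] [-1.e+00 -0.e+00 -1.e-04]
TCP in light x,y,z mm -0.66 -90.4 108.88 F along light x,y,z -0.64 0.56 -0.15
```

```bash
python3 -m jog '{"linear":[[0,0,-0.2],[0,0,-0.2],[0,0,-0.2]],"twist":[0,0,0],"claw":[-1,-1,-1]}'; python3 st.py
```

```text
t: 28.33
tcp_pos: [0.5052, -0.251, 0.1087]
tool_rot: [-0.559, -0.433, 0.559, -0.433]
force: [0.1, 0.1, -0.7]
finger_gap: -0.002
28.3333 [ 0.5052 -0.251   0.1087] [ 0.08  0.12 -0.7 ] light in tool [ 80.74   0.7  -88.49] [-1.e+00 -2.e-04 -1.e-04]
TCP in light x,y,z mm -0.68 -88.5 108.73 F along light x,y,z 0.05 0.14 -0.7
```

```bash
python3 -m jog '{"linear":[[0,0,-0.15],[0,0,-0.15],[0,0,-0.15]],"twist":[0,0,0],"claw":[-1,-1,-1]}'; python3 st.py
```

```text
t: 28.58
tcp_pos: [0.5056, -0.2498, 0.1088]
tool_rot: [-0.559, -0.433, 0.559, -0.433]
force: [-0.5, -1.0, -1.5]
finger_gap: 0.003
28.5833 [ 0.5056 -0.2498  0.1088] [-0.54 -1.04 -1.51] light in tool [ 80.76   0.52 -87.29] [-1.e+00  2.e-04  4.e-04]
TCP in light x,y,z mm -0.52 -87.26 108.8 F along light x,y,z -0.26 -1.14 -1.51
```

```bash
python3 -m jog '{"linear":[[0,0,-0.1],[0,0,-0.1],[0,0,-0.1]],"twist":[0,0,0],"claw":[-1,-1,-1]}'; python3 st.py
```

```text
t: 28.83
tcp_pos: [0.5058, -0.2497, 0.1088]
tool_rot: [-0.559, -0.433, 0.559, -0.434]
force: [-2.4, -4.3, -0.4]
finger_gap: -0.001
28.8333 [ 0.5058 -0.2497  0.1088] [-2.39 -4.35 -0.44] light in tool [ 80.69   0.47 -87.25] [-1.0e+00  3.0e-04  1.8e-03]
TCP in light x,y,z mm -0.45 -87.11 108.84 F along light x,y,z -1.23 -4.81 -0.44
```

```bash
python3 -m jog '{"linear":[[0,0,-0.15],[0,0,-0.15],[0,0,-0.15]],"twist":[0,0,0],"claw":[-1,-1,-1]}'; python3 st.py
```

```text
t: 29.08
tcp_pos: [0.5059, -0.2494, 0.1089]
tool_rot: [-0.558, -0.432, 0.56, -0.434]
force: [-3.4, -7.3, -1.6]
finger_gap: -0.0
29.0833 [ 0.5059 -0.2494  0.1089] [-3.43 -7.34 -1.55] light in tool [ 80.57   0.5  -87.1 ] [-1.0e+00  4.0e-04  3.8e-03]
TCP in light x,y,z mm -0.42 -86.79 108.9 F along light x,y,z -1.49 -7.97 -1.55
```

```bash
python3 -m jog '{"linear":[[0,0,-0.05],[0,0,-0.05],[0,0,-0.05]],"twist":[0,0,0],"claw":[-1,-1,-1]}'; python3 st.py
```

```text
t: 29.33
tcp_pos: [0.5059, -0.2494, 0.1089]
tool_rot: [-0.558, -0.432, 0.56, -0.434]
force: [-4.3, -8.9, -0.9]
finger_gap: 0.0
29.3333 [ 0.5059 -0.2494  0.1089] [-4.27 -8.95 -0.88] light in tool [ 80.55   0.47 -87.08] [-1.0e+00  5.0e-04  4.4e-03]
TCP in light x,y,z mm -0.39 -86.73 108.94 F along light x,y,z -1.9 -9.73 -0.88
```

```bash
python3 -m jog '{"linear":[[0,0,-0.08],[0,0,-0.08],[0,0,-0.08]],"twist":[0,0,0],"claw":[-1,-1,-1]}'; python3 st.py
```

```text
t: 29.58
tcp_pos: [0.506, -0.2491, 0.109]
tool_rot: [-0.557, -0.432, 0.56, -0.435]
force: [-5.5, -10.4, -0.8]
finger_gap: -0.003
29.5833 [ 0.506  -0.2491  0.109 ] [ -5.49 -10.41  -0.84] light in tool [ 80.55   0.43 -86.88] [-1.0e+00  6.0e-04  5.3e-03]
TCP in light x,y,z mm -0.34 -86.45 109.01 F along light x,y,z -2.7 -11.45 -0.84
```

```bash
python3 -m jog '{"linear":[[0,0,-0.02],[0,0,-0.02]],"twist":[0,0],"claw":[-1,-1]}'; python3 st.py
```

```text
t: 29.75
tcp_pos: [0.506, -0.2491, 0.109]
tool_rot: [-0.557, -0.432, 0.56, -0.435]
force: [-4.7, -11.8, -2.0]
finger_gap: 0.0
29.75 [ 0.506  -0.2491  0.109 ] [ -4.74 -11.79  -2.03] light in tool [ 80.53   0.45 -86.9 ] [-1.0e+00  6.0e-04  5.6e-03]
TCP in light x,y,z mm -0.35 -86.45 109.01 F along light x,y,z -1.63 -12.6 -2.03
```

```bash
python3 -m jog '{"linear":[[0,0,0.5],[0,0,1.5],[0,0,2.5],[-3,0,2.5],[-6,0,2.5],[-8,0,2.5],[-11,0,0],[-14,0,-4],[-16,0,-7],[-16,0,-8.5],[-16,0,-8.5],[-16,0,-8.5],[-16,0,-8.5],[-16,0,-8.5],[-16,0,-8.5]],"twist":[0,0,0,0,0,0,0,0,0,0,0,0,0,0,0],"claw":[-1,-1,-1,-1,-1,-1,0,1,1,1,1,1,1,1,1]}'
python3 - <<'E'
from lev import *; import pickle
p=manip.snapshot("wrist");q=manip.snapshot("scene");t=manip.snapshot("top");pickle.dump((p,q,t,manip.sense()),open("w16.pkl","wb"))
cv2.imwrite("pics/w16.png",p["pixels"][:,:,::-1])
x,y=map(int,proj(p,np.r_[C,.06]));print(x,y)
cv2.imwrite("pics/w16c.png",cv2.resize(p["pixels"][y-75:y+75,x-75:x+75,::-1],(600,600),interpolation=cv2.INTER_CUBIC));print(x-75,y-75)
cv2.imwrite("pics/s16.png",cv2.resize(q["pixels"][140:270,150:320,::-1],(784,600),interpolation=cv2.INTER_CUBIC))
E
```

```text
t: 31.0
tcp_pos: [0.5274, -0.1645, 0.2679]
tool_rot: [-0.559, -0.433, 0.56, -0.432]
force: [-0.1, 0.4, -0.3]
finger_gap: 1.001
31.0 [ 0.5274 -0.1645  0.2679] [-0.09  0.39 -0.31] light in tool [239.87   1.31   0.93] [-1.0e+00 -1.8e-03 -4.0e-04]
TCP in light x,y,z mm -0.88 0.84 267.87 F along light x,y,z -0.18 0.36 -0.31
281 191
206 116
```

View pics/w16c.png

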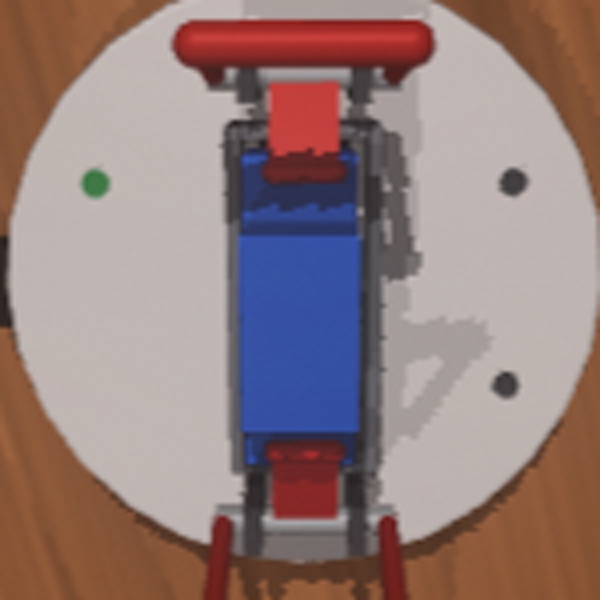

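View pics/s16.png

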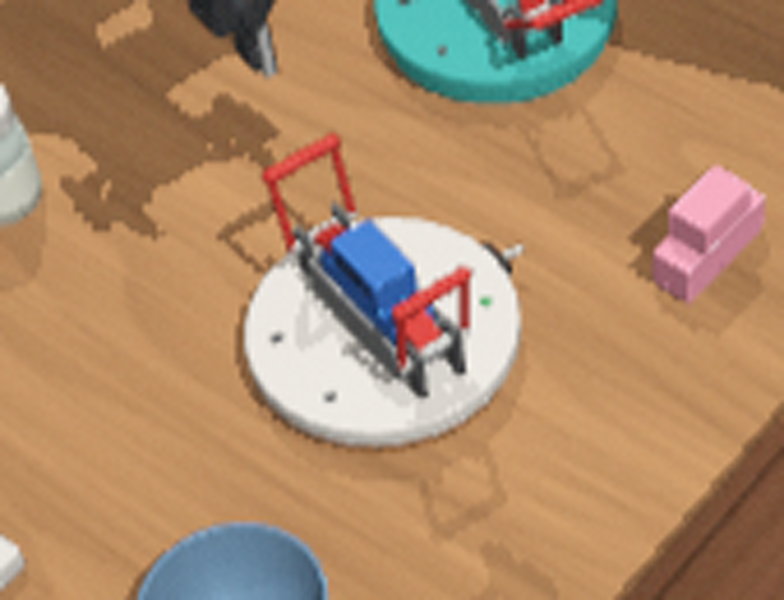

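```bash
python3 - <<'E'
from lev import *; import pickle
p,q,t,s0=pickle.load(open("w16.pkl","rb"))
h,sa,v=cv2.split(hsv(p)); red=((h<8)|(h>172))&(sa>120)&(v>60)
def mid(c,a,b):
    r=np.nonzero(red[a:b,c])[0]+a; return (r.min()+r.max())/2
L=np.mean([mid(c,115,135) for c in(252,258,306,310)])
y0=[np.nonzero(red[240:320,c])[0]+240 for c in (272,280,290)]
print([(r.min(),r.max()) for r in y0])
Rr=np.mean([(r.min()+r.max())/2 for r in y0])
print("L",L,lean(p,(280,L),1),"R",Rr,lean(p,(280,Rr),-1))
zt=.092
P=np.array([plane(p,(206+(u+.5)/4-.5,116+(w+.5)/4-.5),zt) for u,w in((238,236),(361,236),(359,432),(241,432))])
d=(P[:,:2]-C); print(np.c_[d@ux,d@uy]*1000)
E
```

```text
31.15 [ 0.5276 -0.1642  0.2682] [-0.36 -0.39 -0.34] light in tool [240.23   1.     1.27] [-1.0e+00 -1.1e-03 -3.0e-04]
TCP in light x,y,z mm -0.74 1.2 268.23 F along light x,y,z -0.25 -0.47 -0.34
[(np.int64(272), np.int64(282)), (np.int64(240), np.int64(281)), (np.int64(272), np.int64(281))]
L 126.875 6.3802422796021965 R 271.3333333333333 4.351494039932047
[[-15.96550584  23.15553739]
 [ 13.73288573  23.08952009]
 [ 13.69789155 -26.27210736]
 [-15.97176587 -26.2151641 ]]
```

Both levers lean about 7° once a 0.7 mm centre error is allowed for. The pack top is level (widths 29.7 and 29.7 mm) and within about 2 mm of centre. I'll push the left once more, in case the right's second push slackened it.

```bash
python3 -m jog '{"linear":[[0,0,-4],[0,0,-8],[0,0,-10.4],[0,0,-10.4],[4,0,-10.4],[8,0,-10.4],[12,0,-10.4],[15,0,-10.4],[16,0,-10.4],[16,0,-10.4],[16,0,-9.9],[16,0,-9.4],[16,0,-9.1],[16,0,-9.1],[16,0,-9.1],[16,0,-9.1]],"twist":[0,0,0,0,0,0,0,0,0,0,0,0,0,0,0,0],"claw":[-1,-1,-1,-1,-1,-1,-1,-1,-1,-1,-1,-1,-1,-1,-1,-1]}'; python3 st.py
```

```text
t: 32.48
tcp_pos: [0.5511, -0.0756, 0.1098]
tool_rot: [0.56, 0.432, -0.559, 0.433]
force: [0.3, 0.4, -0.1]
finger_gap: -0.003
32.4833 [ 0.5511 -0.0756  0.1098] [ 0.28  0.45 -0.1 ] light in tool [8.181e+01 1.000e-02 9.283e+01] [-1.0e+00  1.8e-03  1.0e-04]
TCP in light x,y,z mm -0.14 92.84 109.8 F along light x,y,z 0.16 0.5 -0.1
```

```bash
python3 -m jog '{"linear":[[0,0,0.3],[0,0,0.6],[0,0,0.8],[0,0,0.8],[0,0,0.8]],"twist":[0,0,0,0,0],"claw":[-1,-1,-1,-1,-1]}'; python3 st.py
```

```text
t: 32.9
tcp_pos: [0.5486, -0.0832, 0.1087]
tool_rot: [-0.559, -0.433, 0.559, -0.433]
force: [0.7, 0.2, -0.3]
finger_gap: -0.004
32.9 [ 0.5486 -0.0832  0.1087] [ 0.72  0.16 -0.34] light in tool [80.69  0.73 84.85] [-1.e+00 -3.e-04 -1.e-04]
TCP in light x,y,z mm -0.69 84.84 108.69 F along light x,y,z 0.65 0.33 -0.34
```

```bash
python3 -m jog '{"linear":[[0,0,0.1],[0,0,0.15],[0,0,0.15]],"twist":[0,0,0],"claw":[-1,-1,-1]}'; python3 st.py
```

```text
t: 33.15
tcp_pos: [0.5483, -0.0841, 0.1087]
tool_rot: [0.559, 0.433, -0.559, 0.433]
force: [1.1, 1.9, -0.7]
finger_gap: 0.002
33.15 [ 0.5483 -0.0841  0.1087] [ 1.09  1.89 -0.66] light in tool [80.67  0.76 83.99] [-1.e+00 -2.e-04 -8.e-04]
TCP in light x,y,z mm -0.72 83.92 108.74 F along light x,y,z 0.59 2.1 -0.66
```

```bash
python3 -m jog '{"linear":[[0,0,0.1],[0,0,0.15],[0,0,0.15]],"twist":[0,0,0],"claw":[-1,-1,-1]}'; python3 st.py
```

```text
t: 33.4
tcp_pos: [0.5483, -0.0842, 0.1088]
tool_rot: [0.56, 0.433, -0.558, 0.432]
force: [3.1, 6.7, -0.1]
finger_gap: 0.001
33.4 [ 0.5483 -0.0842  0.1088] [ 3.13  6.71 -0.14] light in tool [80.5   0.83 83.99] [-1.     0.    -0.003]
TCP in light x,y,z mm -0.74 83.75 108.75 F along light x,y,z 1.35 7.28 -0.14
```

```bash
python3 -m jog '{"linear":[[0,0,0.1],[0,0,0.15],[0,0,0.15]],"twist":[0,0,0],"claw":[-1,-1,-1]}'; python3 st.py
```

```text
t: 33.65
tcp_pos: [0.5482, -0.0846, 0.1088]
tool_rot: [0.561, 0.433, -0.558, 0.431]
force: [4.1, 11.1, 0.7]
finger_gap: 0.001
33.65 [ 0.5482 -0.0846  0.1088] [ 4.14 11.1   0.75] light in tool [80.42  0.87 83.8 ] [-1.0e+00  2.0e-04 -4.9e-03]
TCP in light x,y,z mm -0.74 83.41 108.83 F along light x,y,z 1.22 11.78 0.75
```

```bash
python3 -m jog '{"linear":[[0,0,0.02],[0,0,0.02]],"twist":[0,0],"claw":[-1,-1]}'; python3 st.py
```

```text
t: 33.82
tcp_pos: [0.5481, -0.0846, 0.1088]
tool_rot: [0.561, 0.433, -0.558, 0.431]
force: [3.3, 10.9, 0.3]
finger_gap: -0.001
33.8167 [ 0.5481 -0.0846  0.1088] [ 3.25 10.94  0.34] light in tool [80.41  0.87 83.79] [-1.e+00  2.e-04 -5.e-03]
TCP in light x,y,z mm -0.75 83.38 108.83 F along light x,y,z 0.41 11.4 0.34
```

The left lever stops at the same place (83.4 mm) at about 11.5 N, so nothing had slackened. Retracting for a last look.

```bash
python3 -m jog '{"linear":[[0,0,-0.5],[0,0,-1.5],[0,0,-3],[-3,0,-3],[-7,0,-3],[-11,0,0],[-14,0,4],[-16,0,8],[-16,0,8],[-16,0,8],[-16,0,8],[-16,0,8]],"twist":[0,0,0,0,0,0,0,0,0,0,0,0],"claw":[-1,-1,-1,-1,-1,-1,0,1,1,1,1,1]}'
python3 - <<'E'
from lev import *
p=manip.snapshot("wrist");q=manip.snapshot("top")
cv2.imwrite("pics/w17.png",p["pixels"][:,:,::-1]);cv2.imwrite("pics/t17.png",q["pixels"][:,:,::-1])
h,sa,v=cv2.split(hsv(p)); red=((h<8)|(h>172))&(sa>120)&(v>60)
E
```

```text
t: 34.82
tcp_pos: [0.5268, -0.1641, 0.268]
tool_rot: [-0.559, -0.434, 0.559, -0.432]
force: [0.2, -0.0, 0.3]
finger_gap: 0.848
34.8167 [ 0.5268 -0.1641  0.268 ] [ 0.23 -0.03  0.29] light in tool [239.95   2.01   1.25] [-1.0e+00 -2.1e-03 -8.0e-04]
TCP in light x,y,z mm -1.5 1.07 267.95 F along light x,y,z 0.23 0.03 0.29
```

View pics/w17.png

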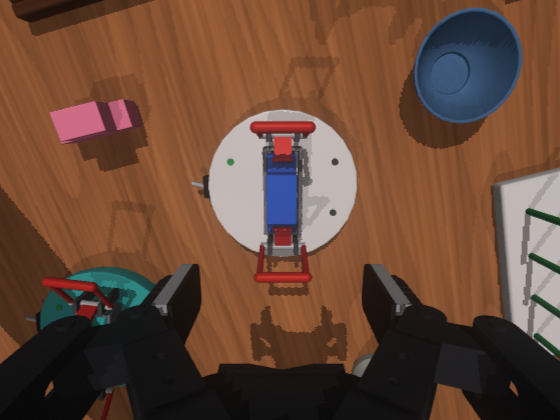

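View pics/t17.png

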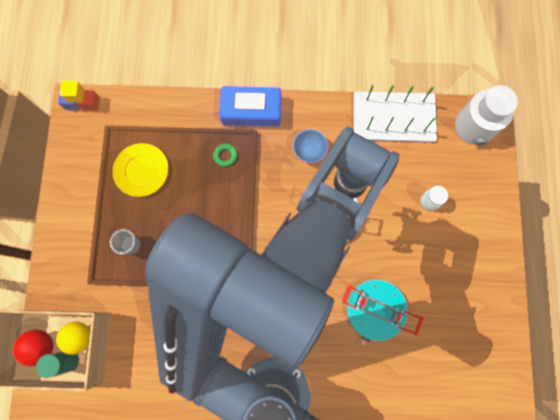

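The wrist view shows the pack seated between two near-upright levers, with bars at (282,127) and (283,277). In the top view the plate, cup, teether, bowl and jar are where they were; the arm hides the forks.

```bash
python3 -c "
from station import manip
print(manip.sign_off())"
```

```text
the job is handed in; nothing more can be done
None
```

I put the blue pack upright in the white light's bay with both levers still leaning out, then swung both levers in until each came up hard. The job was handed in at about 35 s of the 72 s allowed. No verdict was reported.

- **Clamping force:** The left lever was pushed three times, at 11.4 to 12.8 N, and stopped at the same place each time. The right was pushed twice, ending at about 12.6 N; the second push moved it only about 0.2 mm further. Both stayed put when I let go.
- **Seating:** Both levers lean about 7°, which puts the pack's underside at about 33 mm. That agrees with the floor I felt at about 32 mm while lowering the pack. The pack's top measured level, and its centre was within about 2 mm of the bay's centre.
- **Bystanders:** In the last top view the plate, cup, teether, bowl and jar were where they started. The arm hid the forks there; it never went near them.
- **Disagreement:** The two levers' measured stops differed by 3 mm, and their leans by 1 to 2°. About 0.7 mm of error in the measured centre of the light would explain the lean difference; part of the stop difference remains unexplained.
- **Not measured:** I could not measure the force the noses keep on the pack after letting go.

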